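Close the viewing cell: seat the sight glass and snug its flange crosswise

TASK

Set the sight glass into the round recess of the sloping viewing cell's flange and let go of it. Then tighten the four T-knobs clockwise in two rounds, each round crosswise (a knob, then the one diagonally opposite, then the other diagonal pair): first all four about half way, then all four fully home, so that the flange goes down evenly and never leans by more than about 2 degrees. Leave the other things on the bench undisturbed.

Things in the scene. Friction and masses are not known exactly. Their poses are not given: they have to be found in the camera images.
- glass_handle (a point): Centre of the grip bar (46x12x16 mm) of the sight glass: a loose steel-rimmed disc, 62 mm across, 12 mm thick, 0.18 kg, 44 mm tall with its bridge handle. The point is on the disc's axis, 36 mm above the underside, 24 mm above the disc's top (room for fingertips 20 mm past it). z up the axis, y along the bar, x across it. Starts upright on the bench, right of the cell, bar roughly across the view.
- glass_home (a point): Where glass_handle lies when the glass is fully down in the recess: on the axis of the flange, 42 mm above the flange's underside, 36 mm above the recess floor; z is the flange's outward normal, x up the slope. The recess is round, 66 mm across and 8 mm deep, open outward; the glass may be turned any way about the axis and stands 4 mm proud of the flange plus its handle.
- seat: The fixed neck of the viewing cell, which stands on the bench on a 180x150 mm foot. Origin: centre of the neck's sealing face, 105 mm above the bench. z is the outward normal of the face and leans 30 degrees from vertical toward the robot's side, x points up the slope, y to the left. The four knob axes stand at x, y = +-49.5 mm, parallel to z, their grip points 54 mm above this plane at 0 rad.
- flange: Square aluminium flange, 150x150x14 mm, with 4 mm bosses under the knobs (28 mm across). Origin: centre of its underside; axes as the seat's when level. Springs push it outward (8 to 10 N) against the four knobs, so its height and lean follow them; 8 mm above the seat with all knobs at 0, and seated at 0 mm when all are home. It leans about 2 degrees if one knob is 1 rad ahead of the opposite one.
- knob_a_grip (a point): Centre of the grip bar of the lower left T-knob of the viewing cell (seen facing the cell from the robot, up = up the slope). The bar is 46 mm long, 14 mm thick and 26 mm tall, its middle 28 mm above the knob's underside and the boss below it, on a 14 mm thick stem, so fingers can reach up to 25 mm past this point beside the bar. Site z is the knob's axis (outward, the seat's z), y runs along the bar, x across its 14 mm thickness. It turns and moves down with the knob.
- knob_b_grip (a point): Centre of the grip bar of the upper left T-knob of the viewing cell (seen facing the cell from the robot, up = up the slope). The bar is 46 mm long, 14 mm thick and 26 mm tall, its middle 28 mm above the knob's underside and the boss below it, on a 14 mm thick stem, so fingers can reach up to 25 mm past this point beside the bar. Site z is the knob's axis (outward, the seat's z), y runs along the bar, x across its 14 mm thickness. It turns and moves down with the knob.
- knob_c_grip (a point): Centre of the grip bar of the upper right T-knob of the viewing cell (seen facing the cell from the robot, up = up the slope). The bar is 46 mm long, 14 mm thick and 26 mm tall, its middle 28 mm above the knob's underside and the boss below it, on a 14 mm thick stem, so fingers can reach up to 25 mm past this point beside the bar. Site z is the knob's axis (outward, the seat's z), y runs along the bar, x across its 14 mm thickness. It turns and moves down with the knob.
- knob_d_grip (a point): Centre of the grip bar of the lower right T-knob of the viewing cell (seen facing the cell from the robot, up = up the slope). The bar is 46 mm long, 14 mm thick and 26 mm tall, its middle 28 mm above the knob's underside and the boss below it, on a 14 mm thick stem, so fingers can reach up to 25 mm past this point beside the bar. Site z is the knob's axis (outward, the seat's z), y runs along the bar, x across its 14 mm thickness. It turns and moves down with the knob.
- knob_a (a joint): Turn of the lower left T-knob in rad: starts between 0 and 0.2, grows clockwise as seen facing the knob (tightening), stops at 1.6 = fully home. Each rad lowers the knob 5 mm along its axis (coarse multi-start thread); light friction of about 0.08 N m; it stays where it is left.
- knob_b (a joint): Turn of the upper left T-knob in rad: starts between 0 and 0.2, grows clockwise as seen facing the knob (tightening), stops at 1.6 = fully home. Each rad lowers the knob 5 mm along its axis (coarse multi-start thread); light friction of about 0.08 N m; it stays where it is left.
- knob_c (a joint): Turn of the upper right T-knob in rad: starts between 0 and 0.2, grows clockwise as seen facing the knob (tightening), stops at 1.6 = fully home. Each rad lowers the knob 5 mm along its axis (coarse multi-start thread); light friction of about 0.08 N m; it stays where it is left.
- knob_d (a joint): Turn of the lower right T-knob in rad: starts between 0 and 0.2, grows clockwise as seen facing the knob (tightening), stops at 1.6 = fully home. Each rad lowers the knob 5 mm along its axis (coarse multi-start thread); light friction of about 0.08 N m; it stays where it is left.
- pc_tower: Fixed computer tower on the right of the work, an obstacle about 422 mm deep (x), 178 mm wide (y), 356 mm tall, its front face 210 mm nearer the robot than its origin. Origin at the centre of its underside.
- filter_tin: Bystander: round tin, 58 mm across, 24 mm tall, loose on the bench. Origin at its underside.
- beaker: Bystander: clear plastic 100 ml beaker, 52 mm across, 68 mm tall, loose on the bench. Origin at its underside.
- amber_bottle: Bystander: brown bottle with a black cap, 52 mm across, 105 mm tall, loose on the bench to the left of the cell. Origin at its underside.
Mind the look-alikes: they are no part of the job. Leave any blue or red look-alike of the part that bears glass_handle alone.

How it is judged:
By the outcome, as a careful person would: the job done as asked, in the order asked, and still so for the second after the job is handed in, with the robot touching nothing.
It also fails if it takes over 72 s, if anything falls off the work surface, if the arm or the gripper's body presses on something with over 40 N, if the wrist force passes 120 N, or if a joint passes its speed limit or range.

ROBOT

A 6-joint arm with a two-finger parallel gripper is mounted at the origin on a cart in front of the work surface, level with it; the furniture and walls round the work are solid. World frame = base frame: x ahead of the robot, y to its left, z up, the work surface at z = 0. Lengths are in mm, angles in rad, forces in N, time in s.
With the tool pointing down it reaches from about 250 to 725 mm from the base axis. Payload 9.7 kg.
Tool frame: the origin (TCP) lies between the finger pads; the fingertips stand 17 mm ahead of it and the grasp point (between the pads) lies 2 mm behind it; z points along the fingers, y is the direction in which the jaws open and shut (so a half turn about z gives the same grasp; the last joint's range is limited). The gripper opens to 85 mm and grips with 20 to 120 N. Pads are 22 mm wide; open, the fingers measure 114 mm over their backs; the gripper's body (76 mm by 85 mm) begins 54 mm behind the grasp point. The pads swing forward as they close: fully open they stand 13 mm farther back than shut.
Start: joints at [1.237, 0.087, 0.176, 1.66, 0, 1.571], TCP at [180.197, 519.64, 248.284] pointing down, gripper open.
Joint ranges: [-3.13, 3.13], [-0.85, 1.81], [-1.15, 1.24], [-2.2, 2.28], [-1.44, 1.52], [-3.14, 3.14]. Speed limits (rad/s): [2.22, 2.22, 2.57, 3.14, 3.14, 3.14].

INTERFACE

Orientations are given as [roll, pitch, yaw] about the fixed x, y, z axes, in that order (R = Rz(yaw) Ry(pitch) Rx(roll)).
In Python, from plant import state, grab_frame, camera_model, hand_in, outline_of gives the robot as it stands.
- The arm moves only by the shell command python3 -m inch 'ROWS' [FORCE]. ROWS is a JSON object of lists of equal length, an entry for each row: "grip": the finger opening in mm, from 0 to 85.4; "linear": the shift along the tool's x, y, z in mm, a list of three; "twist": the turn, a rotation vector about the tool's x, y, z in rad, a list of three. A call has 1 to 5 rows; each row shifts and turns the pose as measured when the row begins, along the tool's axes as they then stand; what a row does not reach is not made up. A row lasts 1/10 s, in which the tool goes at most 50 mm and 8.59 degrees, less where a joint would pass 70% of its speed; a pose out of reach is approached as far as the arm can. A call is refused whole if a number of a shift passes 50 or a number of a turn 0.15, either way. A call with a gripper value outside its range is refused whole. The fingers move at their own pace and stop on an object; FORCE is the grip in N (left out, the last holds). Time passes only in rows, so rows that do not move let the fingers close. It gives the time, the measured TCP pose, the force and the opening at its end, in the units of the state.
- state(): the state, without advancing time (a new reading comes with each control period).
- grab_frame(name): name is "scene" or "top" or "wrist"; returns the picture (384x512x3 uint8, red, green, blue); there is no depth.
- camera_model(name): a dict with "camera_matrix" (3x3 intrinsics, pixels), "k1" (the pictures are not rectified: a ray, as slopes to the right and down, at radius r is drawn at 1 + k1 r^2 times it, then the intrinsics apply), "R" (3x3) and "t" (3): a world point X has camera coordinates R X + t. Camera axes: x right, y down, z forward; pixel columns grow to the right and rows downward; lengths in mm; the calibration is good to about 2 mm. A picture is of the moment at which its call begins: read the wrist's pose just before it. camera_model takes no time and is no camera call; for the wrist camera it gives the pose at the moment of the call.
- hand_in(): hands the job in, once; it reports no verdict.
Trained networks look in the newest picture that a camera, given by its name, has taken for a name from the list of things; names that differ only in an ending like _2 or _b are one class to them, and where a whole thing is asked for, a point or a joint stands for the part that bears it (a point fixed in the world has none). Each returns a list of dicts, best first, with "confidence" (0 to 1); they miss things now and then, are a little off and sometimes report something else, mostly with a low value. They report only what shows in the picture. A call takes as long as a camera call. They do not tell look-alikes from the thing itself.
- outline_of(camera, query): "region" (384x512 bool, what is visible of it) and "bbox" ([left, top, right, bottom] in pixels, round what is visible of it).
The state is a dict: "clock": time; "qpos": joint angles; "dq": joint speeds; "effort": joint torques, N m; "position": TCP position; "tool_rot": TCP orientation; "ft_force": force on the tool from outside, world axes, zero at the start; "wrist_torque": the same for the moment, N m; "width": finger opening in mm.
Only numpy, scipy, OpenCV 4.12 (cv2) and the standard library are available. Lean on these libraries where they do the work, as an engineer would, in place of code of your own. Each camera call takes 0.05 s, during which the arm holds its last target.

## Working session

There is one attempt and no reset: what is moved stays moved. The work goes in short steps, Python scripts to look and compute and a shell command to move; the robot and the scene stay as the last step left them, time stands still between calls to the robot, and variables do not carry over. Pictures are saved under pics/ and viewed, and the job is handed in when it is done.

```bash
ls; mkdir -p pics
python3 - <<'E'
from plant import *
import cv2
s=state();print(s)
for c in ["scene","top","wrist"]:
    im=grab_frame(c);cv2.imwrite(f"pics/{c}0.png",im[:,:,::-1])
    m=camera_model(c);print(c,m)
E
```

```text
pics
{'clock': 0.0, 'qpos': array([1.23699617e+00, 8.74433174e-02, 1.75094266e-01, 1.65979939e+00,
       4.13687247e-06, 1.57079454e+00]), 'dq': array([ 0.00095477,  0.0012151 ,  0.00172513,  0.00074453,  0.0013556 ,
       -0.00062788]), 'effort': array([-1.83388926e-03, -5.20386887e+01,  4.64805079e+01,  1.62930926e-02,
       -1.22495812e-04, -6.06782997e-07]), 'position': array([180.1261958 , 519.43372405, 247.57181199]), 'tool_rot': array([-3.14024054e+00, -4.13928358e-06,  2.80779428e+00]), 'ft_force': array([ 0.03629528, -0.73877958,  0.82144102]), 'wrist_torque': array([ 0.01461177, -0.04227893,  0.02048225]), 'width': 85.30213463775581}
scene {'camera_matrix': array([[445.26797669,   0.        , 255.52858468],
       [  0.        , 445.26797669, 198.7684259 ],
       [  0.        ,   0.        ,   1.        ]]), 'k1': -0.11742429466305918, 'R': array([[ 0.60679831, -0.79485471,  0.00134045],
       [-0.39254357, -0.30113638, -0.86903764],
       [ 0.69116232,  0.52680439, -0.49474416]]), 't': array([-345.15048211,  341.87043971,  895.96905689])}
top {'camera_matrix': array([[448.33262929,   0.        , 263.16042499],
       [  0.        , 448.33262929, 195.1281345 ],
       [  0.        ,   0.        ,   1.        ]]), 'k1': -0.1489221456549901, 'R': array([[ 0.02239146, -0.99970446,  0.00946631],
       [-0.98846398, -0.02355639, -0.14961301],
       [ 0.14979179, -0.00600706, -0.98869932]]), 't': array([  16.31992836,  591.67074522, 1610.64358611])}
wrist {'camera_matrix': array([[292.91952372,   0.        , 254.8943908 ],
       [  0.        , 292.91952372, 189.07195915],
       [  0.        ,   0.        ,   1.        ]]), 'k1': -0.07562664192748021, 'R': array([[ 3.27820574e-01,  9.44739915e-01, -4.04821435e-04],
       [ 8.93426715e-01, -3.09875765e-01,  3.25216412e-01],
       [ 3.07119481e-01, -1.06974309e-01, -9.45639530e-01]]), 't': array([-549.96702349,  -42.08132465,  380.60220173])}
```

View pics/scene0.png

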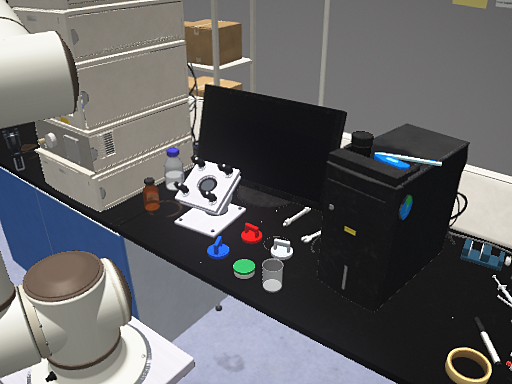

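View pics/top0.png

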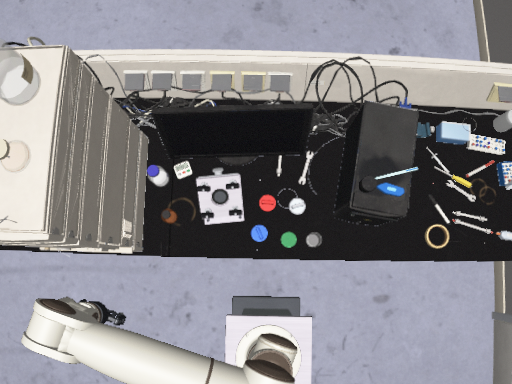

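View pics/wrist0.png

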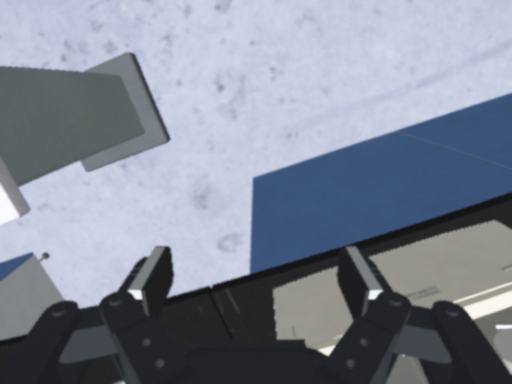

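```bash
cat > h.py <<'E'
import numpy as np, cv2
from scipy.spatial.transform import Rotation as Ro
from scipy.optimize import least_squares
from plant import *
def proj(m,X):
    X=np.atleast_2d(X);c=X@np.array(m['R']).T+m['t'];p=c[:,:2]/c[:,2:]
    p=p*(1+m['k1']*(p**2).sum(1,keepdims=True));K=m['camera_matrix']
    return p@K[:2,:2].T+K[:2,2]
def ray(m,uv):
    K=m['camera_matrix'];d=(np.array(uv,float)-K[:2,2])/np.diag(K)[:2];p=d.copy()
    for _ in range(20): p=d/(1+m['k1']*(p@p))
    R=np.array(m['R']);return -R.T@m['t'], R.T@np.r_[p,1]
def onz(m,uv,z):
    o,d=ray(m,uv);return o+d*(z-o[2])/d[2]
def tri(obs):
    A=np.zeros((3,3));b=np.zeros(3)
    for m,uv in obs:
        o,d=ray(m,uv);d=d/np.linalg.norm(d);P=np.eye(3)-np.outer(d,d);A+=P;b+=P@o
    X=np.linalg.solve(A,b);return X,[proj(m,X)[0]-uv for m,uv in obs]
def toolR(s=None):
    s=s or state();return Ro.from_euler('xyz',s['tool_rot'])
def seatR(yaw=0.):
    # z leans 30deg toward robot (-x); x up slope ; y left
    return Ro.from_euler('z',yaw)*Ro.from_matrix(np.array([[np.cos(np.pi/6),0,-.5],[0,1,0],[.5,0,np.cos(np.pi/6)]]))
def delta(Rt,pt,s=None):
    s=s or state();R=toolR(s);return R.inv().apply(np.array(pt)-s['position']),(R.inv()*Rt).as_rotvec()
E
python3 - <<'E'
from h import *
for c in ["scene","top"]:
    im=grab_frame(c)[:,:,::-1].copy()
    m=camera_model(c)
    for q in ["glass_handle","seat","flange","knob_a_grip","filter_tin","beaker","amber_bottle","pc_tower"]:
        for r in outline_of(c,q)[:4]:
            ys,xs=np.nonzero(r['region']);print(c,q,round(r['confidence'],2),r['bbox'],xs.mean().round(1),ys.mean().round(1), onz(m,(xs.mean(),ys.mean()),10).round(0))
    if c=="scene": cv2.imwrite("pics/s1.png",cv2.resize(im[140:300,140:300],None,fx=3.7,fy=3.7,interpolation=2))
    else: cv2.imwrite("pics/t1.png",cv2.resize(im[150:260,150:340],None,fx=4.2,fy=4.2,interpolation=2))
E
```

```text
scene glass_handle 0.81 [239.3, 224.0, 260.9, 238.7] 251.2 234.2 [572.  18.  10.]
scene glass_handle 0.65 [267.9, 240.1, 293.0, 256.3] 281.3 249.5 [563. -94.  10.]
scene glass_handle 0.61 [206.4, 235.2, 229.8, 260.5] 217.7 249.1 [457.  47.  10.]
scene glass_handle 0.51 [219.5, 160.7, 233.8, 175.9] 225.0 168.5 [859. 366.  10.]
scene seat 0.95 [174.2, 157.3, 240.4, 219.4] 207.9 186.1 [715. 321.  10.]
scene flange 0.86 [176.6, 160.5, 240.2, 213.6] 207.5 186.3 [713. 321.  10.]
scene flange 0.63 [177.4, 181.9, 186.1, 196.3] 181.3 187.7 [650. 387.  10.]
scene flange 0.21 [258.1, 257.7, 285.0, 294.7] 272.1 275.3 [ 457. -139.   10.]
scene filter_tin 0.61 [233.0, 260.9, 254.8, 277.5] 243.7 268.7 [434. -64.  10.]
scene beaker 0.64 [259.0, 256.6, 283.5, 294.2] 272.2 274.4 [ 460. -137.   10.]
scene beaker 0.64 [177.5, 162.1, 240.5, 213.5] 207.8 186.4 [714. 320.  10.]
scene amber_bottle 0.75 [145.9, 176.3, 161.3, 210.1] 150.8 194.4 [553. 435.  10.]
top glass_handle 0.74 [260.4, 198.2, 277.2, 213.5] 267.1 203.4 [565.  14.  10.]
top glass_handle 0.58 [289.0, 197.6, 305.6, 215.9] 296.9 205.9 [558. -
[... 159 characters left out ...]
.]
top flange 0.84 [196.8, 178.4, 242.4, 216.1] 220.0 194.7 [594. 193.  10.]
top knob_a_grip 0.51 [199.7, 208.9, 215.5, 220.8] 207.1 214.8 [517. 238.  10.]
top filter_tin 0.48 [283.3, 233.1, 298.5, 246.7] 288.5 239.1 [433. -68.  10.]
top beaker 0.69 [309.2, 233.2, 318.3, 247.0] 313.8 239.4 [ 434. -163.   10.]
top beaker 0.49 [197.2, 185.2, 209.7, 192.4] 203.4 188.0 [618. 256.  10.]
top amber_bottle 0.74 [288.4, 201.2, 305.8, 214.4] 297.1 206.3 [557. -99.  10.]
top amber_bottle 0.47 [160.8, 210.4, 177.8, 224.6] 168.8 215.7 [510. 383.  10.]
top amber_bottle 0.37 [227.3, 207.1, 239.2, 216.2] 235.0 211.9 [530. 134.  10.]
top pc_tower 0.24 [283.5, 233.3, 296.1, 246.5] 288.5 239.4 [432. -68.  10.]
```

View pics/s1.png

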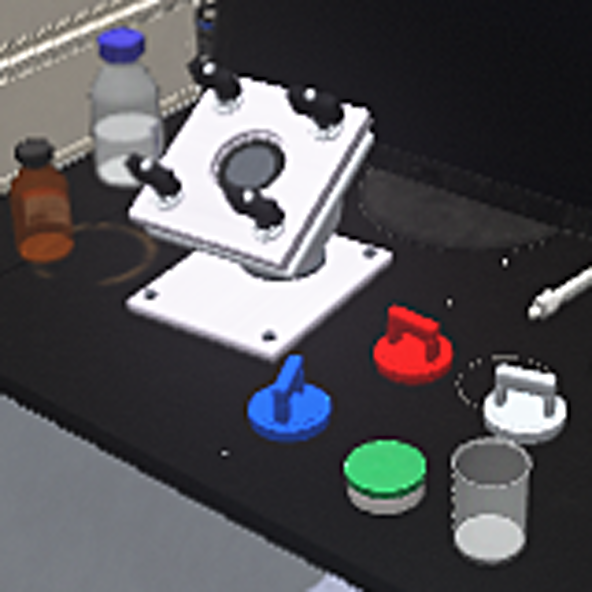

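View pics/t1.png

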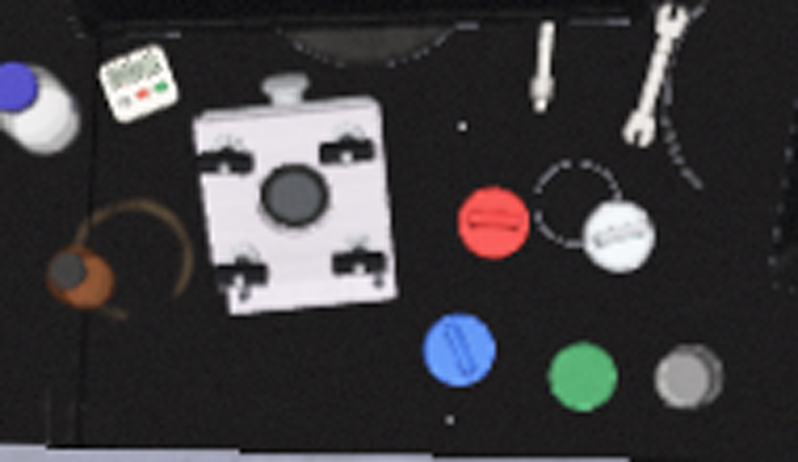

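The part meant is the white/steel glass at scene (281,248) and top (297,206): it stands right of the cell with its bar across the view. The red glass at scene (251,234) and the blue one at (218,249) are look-alikes, and the crop confirms this. Next I'll fit the cell pose.

Run:
```python
from h import *
ms,mt=camera_model("scene"),camera_model("top")
S=lambda u,v:np.array([140+u/3.7-.5,140+v/3.7-.5]); T=lambda u,v:np.array([150+u/4.2-.5,150+v/4.2-.5])
z=21.5
L=[(-75,75),(75,75),(75,-75),(-75,-75)] # a(lower left) b c d
so=[S(132,215),S(218,77),S(370,124),S(283,268)]
to=[T(231,314),T(195,124),T(381,102),T(397,297)]
def f(p,ret=False):
    R=seatR(p[2]);o=np.array([p[0],p[1],105])
    P=np.array([o+R.apply([x,y,z]) for x,y in L])
    r=np.r_[proj(ms,P)-so,proj(mt,P)-to]
    return r if ret else r.ravel()
r=least_squares(f,[600,190,0],loss='soft_l1');print(r.x,f(r.x,True).round(1))
# glass
for nm,a,b in [("disc top centre",S(525,412),T(620,236))]:
    print(nm,tri([(ms,a),(mt,b)]))
# handle bar ends top centre
print(tri([(ms,S(498,374)),(mt,T(595,241))]),tri([(ms,S(553,382)),(mt,T(645,229))]))
m=camera_model("wrist");s=state();R=toolR(s)
c=-np.array(m['R']).T@m['t'];print("cam in tool",R.inv().apply(c-s['position']), R.inv().apply(np.array(m['R'])))
```

```text
[5.75273182e+02 1.79714580e+02 1.28971152e-01] [[-0.8  1.5]
 [ 0.4 -0.1]
 [ 0.3 -2.2]
 [ 0.   0.3]
 [-1.8 -4.5]
 [ 0.8  1.4]
 [-0.3  2.1]
 [ 0.4 -4.8]]
disc top centre (array([558.76051879, -98.29399566,   9.89400708]), [array([ 0.26149882, -0.0364117 ]), array([-0.15140559,  0.12053661])])
(array([551.45661349, -75.51810197,  38.45465541]), [array([-0.47882513,  0.06440484]), array([ 0.2786309 , -0.22501561])]) (array([ 561.80929406, -118.31200944,   43.90510969]), [array([-0.15633638,  0.02207377]), array([ 0.09141075, -0.07063933])])
cam in tool [  83.87541604    0.1603301  -125.63356751] [[-2.05540793e-04  9.99999775e-01 -6.38649229e-04]
 [-9.45629821e-01 -4.02082837e-04 -3.25244646e-01]
 [-3.25244830e-01  5.37074713e-04  9.45629691e-01]]
```

```bash
python3 -m inch '{"grip":[85,85,85],"linear":[[0,0,-30],[0,-30,-20],[0,0,0]],"twist":[[0,0,0.12],[0,0,0.12],[0,0,0]]}' ; python3 -c "
from plant import state
print(state())"
```

```text
clock: 1.35
position: [166.6, 491.8, 298.3]
tool_rot: [-3.138, 0.001, 2.558]
ft_force: [-0.4, 0.1, 0.7]
width: 85.0
{'clock': 1.35, 'qpos': array([1.24403010e+00, 4.15079044e-02, 2.26461830e-01, 1.75944939e+00,
       5.74641462e-05, 1.82739802e+00]), 'dq': array([-0.00612082,  0.08036234,  0.01654215, -0.0617179 , -0.00483892,
       -0.07025487]), 'effort': array([ 1.37199489e-01, -4.67162669e+01,  4.32238877e+01,  9.88406986e-01,
        2.12377642e-02,  1.35396391e+00]), 'position': array([166.64577949, 491.75074959, 298.33324737]), 'tool_rot': array([-3.13800004e+00,  8.83239472e-04,  2.55822622e+00]), 'ft_force': array([-0.39871769,  0.12127938,  0.7276155 ]), 'wrist_torque': array([-0.01083554,  0.00289167,  0.01995944]), 'width': 85.02557172996687}
```

```bash
cat >> h.py <<'E'
from scipy.spatial.transform import Slerp
def plan(pt,Rt,n=None,s=None,vmax=45,wmax=.14):
    s=s or state();p0=s['position'];R0=toolR(s);d=np.array(pt)-p0;w=(R0.inv()*Rt).as_rotvec()
    if n is None: n=int(np.ceil(max(np.linalg.norm(d)/vmax,np.linalg.norm(w)/wmax)))
    sl=Slerp([0,1],Ro.concatenate([R0,Rt]));Rs=sl(np.arange(n)/n)
    lin=[[round(float(x),1) for x in Rs[i].inv().apply(d/n)] for i in range(n)]
    print("n",n,"total",d.round(1),w.round(3));print("lin",lin);print("tw",[round(float(x),3) for x in w/n])
def mkR(x,z): x=np.array(x,float);z=np.array(z,float);return Ro.from_matrix(np.stack([x,np.cross(z,x),z],1))
E
python3 - <<'E'
from h import *
SR=seatR(.129);M=SR.as_matrix();o=np.array([575.3,179.7,105])
plan(o+200*M[:,2],mkR(M[:,1],-M[:,2]))
E
```

```text
n 10 total [ 309.5 -324.9  -20.1] [-0.494 -0.222  0.839]
lin [[-43.7, -10.1, 2.1], [-44.4, -6.5, 2.7], [-44.7, -2.9, 3.4], [-44.7, 0.7, 4.4], [-44.4, 4.2, 5.5], [-43.8, 7.6, 6.7], [-42.8, 10.8, 8.2], [-41.6, 13.9, 9.7], [-40.1, 16.8, 11.4], [-38.3, 19.5, 13.1]]
tw [-0.049, -0.022, 0.084]
```

```bash
python3 -m inch '{"grip":[60,60,60,60,60],"linear":[[-43.7,-10.1,2],[-44.4,-6.5,2.7],[-44.7,-2.9,3.4],[-44.7,0.7,4.4],[-44.4,4.2,5.5]],"twist":[[-0.049,-0.022,0.084],[-0.049,-0.022,0.084],[-0.049,-0.022,0.084],[-0.049,-0.022,0.084],[-0.049,-0.022,0.084]]}'
python3 -m inch '{"grip":[60,60,60,60,60],"linear":[[-43.8,7.6,6.7],[-42.8,10.8,8.2],[-41.6,13.9,9.7],[-40.1,16.8,11.4],[-38.3,19.5,13.1]],"twist":[[-0.049,-0.022,0.084],[-0.049,-0.022,0.084],[-0.049,-0.022,0.084],[-0.049,-0.022,0.084],[-0.049,-0.022,0.084]]}'
python3 -m inch '{"grip":[60],"linear":[[0,0,0]],"twist":[[0,0,0]]}'
python3 - <<'E'
from h import *
s=state();print(s['qpos'].round(3),s['clock'])
m=camera_model('wrist');im=grab_frame('wrist');np.savez('w1.npz',im=im,**m)
cv2.imwrite('pics/w1.png',cv2.resize(im[60:384,100:420,::-1],None,fx=1.85,fy=1.85,interpolation=2))
for q in ["flange","knob_a_grip","seat"]:
  for r in outline_of('wrist',q)[:5]:
    ys,xs=np.nonzero(r['region']);print(q,round(r['confidence'],2),r['bbox'],xs.mean().round(1),ys.mean().round(1))
E
```

```text
clock: 1.85
position: [324.6, 328.6, 284.1]
tool_rot: [2.878, 0.061, 2.125]
ft_force: [0.7, 0.4, 0.2]
width: 59.8
clock: 2.35
position: [483.4, 157.0, 274.7]
tool_rot: [2.602, -0.002, 1.684]
ft_force: [0.0, 2.8, 0.6]
width: 60.1
clock: 2.45
position: [485.0, 153.4, 273.6]
tool_rot: [2.601, -0.002, 1.677]
ft_force: [-0.3, -0.4, 0.6]
width: 60.1
[ 0.379 -0.517 -0.387  1.176 -0.138  1.806] 2.45
flange 0.87 [177.5, 75.1, 328.4, 220.3] 252.6 147.1
flange 0.21 [189.9, 80.2, 211.4, 132.2] 197.0 105.3
flange 0.17 [290.1, 184.0, 315.3, 233.9] 303.3 207.5
knob_a_grip 0.55 [189.1, 75.8, 212.8, 134.5] 197.3 105.3
knob_a_grip 0.53 [106.8, 353.3, 136.6, 384.0] 124.5 372.1
seat 0.98 [176.5, 74.8, 328.5, 238.5] 252.9 147.4
seat 0.21 [106.4, 353.6, 137.5, 384.0] 124.8 371.7
```

View pics/w1.png

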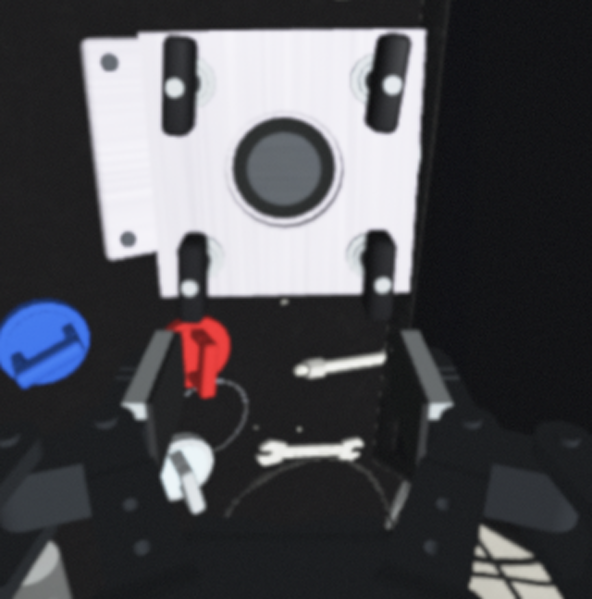

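Run:
```python
from h import *
d=np.load('w1.npz');m={k:d[k] for k in d.files};im=d['im'];g=cv2.cvtColor(im,cv2.COLOR_RGB2GRAY)
C=lambda U,V:np.array([100+(U+.5)/1.85-.5,60+(V+.5)/1.85-.5])
dots={}
for k,(U,V) in dict(a=(174,88),b=(393,86),c=(383,286),d=(190,288)).items():
    c=C(U,V).round().astype(int);w=g[c[1]-6:c[1]+7,c[0]-6:c[0]+7].astype(float).copy()
    # keep connected bright blob at centre
    n,l,st,ce=cv2.connectedComponentsWithStats((w>110).astype(np.uint8));i=l[6,6];dots[k]=ce[i]+c-6 if i else c.astype(float);print(k,dots[k],st[i])
cor={'a':C(138,34),'b':C(427,29),'c':C(411,292),'d':C(160,297)}
sg=dict(a=(-1,1),b=(1,1),c=(1,-1),d=(-1,-1))
def f(p,ret=False):
    R=seatR(p[2])*Ro.from_euler('xy',[p[5],p[6]]);o=np.array([p[0],p[1],p[3]]);r=[]
    for k,(sx,sy) in sg.items():
        r.append(proj(m,o+R.apply([49.5*sx,49.5*sy,66.5]))[0]-dots[k])
    for k,(sx,sy) in sg.items():
        r.append(.5*(proj(m,o+R.apply([75*sx,75*sy,21.5]))[0]-cor[k]))
    r=np.array(r);pr=np.array([(p[3]-105)/2,p[5]/.01,p[6]/.01])
    return r if ret else np.r_[r.ravel(),pr]
r=least_squares(f,[575,180,.13,105,0,0,0]);print(r.x.round(3));print(f(r.x,True).round(1))
```

```text
a [193.85 107.06] [  0   1  12  11 100]
b [312.65546218 105.88235294] [  1   0  12  13 119]
c [307.75824176 213.67032967] [ 1  0 12 11 91]
d [201.03370787 215.31460674] [ 0  0 11 12 89]
[ 5.801130e+02  1.853090e+02  1.170000e-01  1.068790e+02 -5.504414e+03
 -0.000000e+00 -0.000000e+00]
[[ 0.2 -0.1]
 [-0.3 -0.3]
 [-0.9  0.2]
 [ 0.9  0.2]
 [-0.  -0.3]
 [-0.2  0.2]
 [-0.5  0.1]
 [ 0.3 -0.1]]
```

Run:
```python
from h import *
a=1.81
plan([558.5,-98,150],mkR([np.cos(a),np.sin(a),0],[0,0,-1]))
```

```text
n 7 total [  75.3 -255.5 -124.7] [ 0.538  0.032 -0.122]
lin [[-37.5, -3.5, 18.6], [-37.6, -2.7, 18.6], [-37.6, -2.0, 18.7], [-37.7, -1.2, 18.6], [-37.7, -0.4, 18.5], [-37.8, 0.3, 18.3], [-37.9, 1.1, 18.1]]
tw [0.077, 0.005, -0.017]
```

```bash
python3 -m inch '{"grip":[60,60,60,60,60],"linear":[[-37.5,-3.5,18.6],[-37.6,-2.7,18.6],[-37.6,-2,18.6],[-37.6,-1.2,18.6],[-37.7,-0.4,18.5]],"twist":[[0.077,0.005,-0.017],[0.077,0.005,-0.017],[0.077,0.005,-0.017],[0.077,0.005,-0.017],[0.077,0.005,-0.017]]}'
python3 -m inch '{"grip":[60,60,60],"linear":[[-37.8,0.3,18.3],[-37.9,1.1,18.1],[0,0,0]],"twist":[[0.077,0.005,-0.017],[0.077,0.005,-0.017],[0,0,0]]}'
python3 - <<'E'
from h import *
s=state();print(s['qpos'].round(3),s['clock'],s['position'],s['tool_rot'])
m=camera_model('wrist');im=grab_frame('wrist');np.savez('w2.npz',im=im,**m)
cv2.imwrite('pics/w2.png',cv2.resize(im[60:384,100:420,::-1],None,fx=1.85,fy=1.85,interpolation=2))
for q in ["glass_handle"]:
  for r in outline_of('wrist',q)[:5]:
    ys,xs=np.nonzero(r['region']);print(q,round(r['confidence'],2),r['bbox'],xs.mean().round(1),ys.mean().round(1))
E
```

```text
clock: 3.15
position: [539.4, -16.4, 188.9]
tool_rot: [2.989, -0.001, 1.805]
ft_force: [1.2, 0.1, 0.7]
width: 60.4
clock: 3.45
position: [565.5, -89.7, 145.3]
tool_rot: [-3.123, -0.014, 1.848]
ft_force: [-1.4, 0.4, -0.6]
width: 60.4
[-0.16   0.148  0.044  1.489  0.005  1.133] 3.45 [565.51317232 -89.74082698 145.25802354] [-3.12324523 -0.01377293  1.84848513]
glass_handle 0.71 [129.7, 3.7, 211.6, 42.4] 173.2 16.9
glass_handle 0.69 [259.4, 33.6, 333.1, 112.6] 296.2 71.2
glass_handle 0.62 [46.4, 184.0, 138.1, 266.8] 92.0 224.8
glass_handle 0.6 [217.9, 159.2, 286.4, 229.1] 249.2 190.7
```

View pics/w2.png

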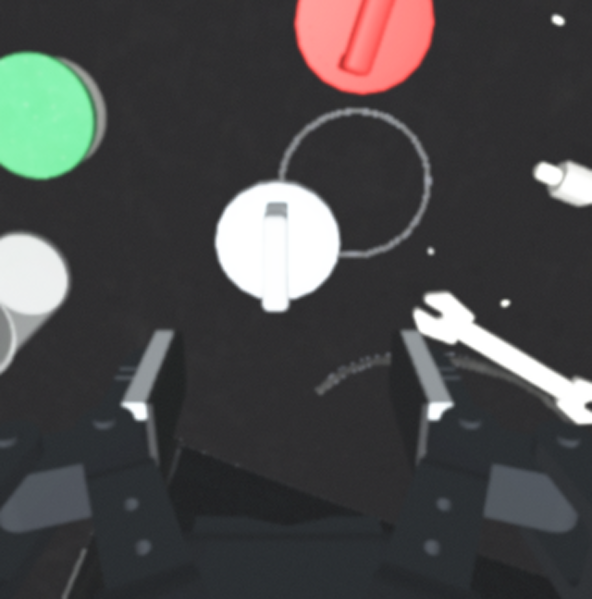

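Run:
```python
from h import *
d=np.load('w2.npz');m={k:d[k] for k in d.files};im=d['im']
C=lambda U,V:np.array([100+(U+.5)/1.85-.5,60+(V+.5)/1.85-.5])
g=cv2.cvtColor(im,cv2.COLOR_RGB2GRAY)
n,l,st,ce=cv2.connectedComponentsWithStats((g>150).astype(np.uint8));i=l[190,250];print(st[i],ce[i])
for U in (215,340): print(onz(m,C(U,241),12).round(1))
print('disc',onz(m,C(277.5,241),11).round(1))
e1,e2=onz(m,C(276,216),44),onz(m,C(276,309),44);print('bar',e1.round(1),e2.round(1),((e1+e2)/2).round(1),np.linalg.norm(e1-e2))
print('bar edges',onz(m,C(264,263),44).round(1),onz(m,C(288.5,263),44).round(1))
v=e1-e2;a=np.arctan2(v[1],v[0]);print(a)
c=(e1+e2)/2
plan([c[0],c[1],38],mkR([np.cos(a),np.sin(a),0],[0,0,-1]),n=4)
```

```text
[ 216  158   68   70 3465] [249.64877345 190.7982684 ]
[ 529.3 -104.4   12. ]
[590.1 -86.7  12. ]
disc [559.9 -95.8  11. ]
bar [554.3 -74.1  44. ] [ 566.3 -117.2   44. ] [560.3 -95.6  44. ] 44.68714990854174
bar edges [555.  -96.7  44. ] [565.5 -93.6  44. ]
1.8420951380679895
n 4 total [  -5.    -8.3 -112.2] [-0.01  -0.012  0.007]
lin [[-2.0, -1.5, 28.0], [-1.9, -1.6, 28.0], [-1.8, -1.6, 28.0], [-1.7, -1.7, 28.0]]
tw [-0.002, -0.003, 0.002]
```

```bash
python3 -m inch '{"grip":[45,45,45,45],"linear":[[-7,-6,25],[-0.5,-0.5,25],[0,0,25],[0,0,0]],"twist":[[-0.01,-0.012,0.007],[0,0,0],[0,0,0],[0,0,0]]}'
python3 - <<'E'
from h import *
a=1.842;plan([560.2,-95.7,37],mkR([np.cos(a),np.sin(a),0],[0,0,-1]),n=2)
E
```

```text
clock: 3.95
position: [563.1, -89.2, 81.1]
tool_rot: [3.127, 0.005, 1.852]
ft_force: [-0.6, 0.2, 0.7]
width: 45.0
n 2 total [ -2.9  -6.5 -44.1] [0.014 0.005 0.01 ]
lin [[-2.6, -2.6, 22.1], [-2.7, -2.4, 22.1]]
tw [0.007, 0.003, 0.005]
```

```bash
python3 -m inch '{"grip":[45,45,45,45],"linear":[[-6,-4,10],[-3,-1,18],[0,0,10],[0,0,0]],"twist":[[0.01,0.005,0.01],[0,0,0],[0,0,0],[0,0,0]]}'
python3 - <<'E'
from h import *
a=1.842;plan([560.2,-95.7,37],mkR([np.cos(a),np.sin(a),0],[0,0,-1]),n=2)
E
```

```text
clock: 4.35
position: [563.6, -96.9, 50.0]
tool_rot: [3.127, 0.004, 1.846]
ft_force: [0.3, -1.2, -0.2]
width: 45.1
n 2 total [ -3.4   1.2 -13. ] [0.014 0.004 0.004]
lin [[1.1, -1.6, 6.5], [1.1, -1.5, 6.5]]
tw [0.007, 0.002, 0.002]
```

```bash
python3 -m inch '{"grip":[45,45,45],"linear":[[1.5,-4,8],[0,-1,6],[0,0,0]],"twist":[[0.014,0.004,0.004],[0,0,0],[0,0,0]]}'
python3 -m inch '{"grip":[5,5,5,5,5],"linear":[[0,0,0],[0,0,0],[0,0,0],[0,0,0],[0,0,0]],"twist":[[0,0,0],[0,0,0],[0,0,0],[0,0,0],[0,0,0]]}' 40
python3 - <<'E'
from h import *
im=grab_frame('wrist');cv2.imwrite('pics/w3.png',cv2.resize(im[100:384,100:420,::-1],None,fx=1.85,fy=1.85,interpolation=2))
E
```

```text
clock: 4.65
position: [559.1, -96.7, 37.3]
tool_rot: [3.14, 0.001, 1.842]
ft_force: [-0.2, -1.4, -0.0]
width: 44.9
clock: 5.15
position: [559.3, -96.8, 37.8]
tool_rot: [3.139, 0.001, 1.841]
ft_force: [-0.0, 0.2, -1.4]
width: 11.1
```

View pics/w3.png

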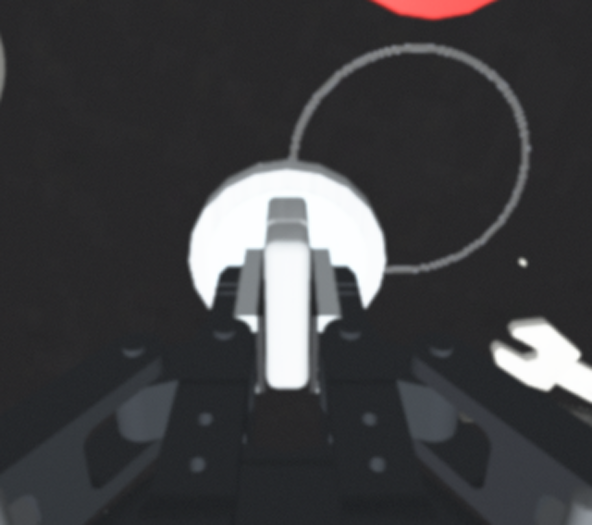

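Run:
```python
from h import *
m=camera_model('wrist');s=state();R=toolR(s)
C=lambda U,V:np.array([100+(U+.5)/1.85-.5,100+(V+.5)/1.85-.5])
e1,e2=onz(m,C(287,241),44),onz(m,C(287,388),44)
print(e1,e2,np.linalg.norm(e1-e2)); c=(e1+e2)/2
print('bar centre in tool',R.inv().apply(c-s['position']))
print('disc',[R.inv().apply(onz(m,C(U,258),12)-s['position']).round(1) for U in(189,386)], R.inv().apply(onz(m,C(287,165),12)-s['position']))
SR=seatR(.117);M=SR.as_matrix();o=np.array([580.1,185.3,106])
print(M)
# target: tool z=-seat z, tool x=seat y ; home at 50 above seat ; hover 60 above that
plan(s['position']+[0,0,90],toolR(s),s=s,n=2)
plan(o+M@[0,0,150],mkR(M[:,1],-M[:,2]),s=dict(s,position=s['position']+[0,0,90]))
```

```text
[553.15484342 -74.25667433  44.        ] [ 565.25547851 -117.90842899   44.        ] 45.29791445960434
bar centre in tool [ 0.67765976  0.07570451 -6.19734799]
disc [array([  1.1, -30.8,  25.7]), array([ 1. , 31.4, 25.9])] [32.05810366  0.11082425 25.75957889]
[[ 8.60104652e-01 -1.16733247e-01 -4.96581652e-01]
 [ 1.01093957e-01  9.93163304e-01 -5.83666236e-02]
 [ 5.00000000e-01 -6.93889390e-18  8.66025404e-01]]
n 2 total [ 0.  0. 90.] [0. 0. 0.]
lin [[-0.1, 0.1, -45.0], [-0.1, 0.1, -45.0]]
tw [0.0, 0.0, 0.0]
n 7 total [-53.7 273.3 108.1] [-0.52  -0.039  0.15 ]
lin [[39.7, 3.1, -15.5], [39.6, 3.4, -15.5], [39.6, 3.7, -15.4], [39.6, 4.0, -15.4], [39.6, 4.3, -15.3], [39.6, 4.5, -15.2], [39.6, 4.8, -15.1]]
tw [-0.074, -0.006, 0.021]
```

```bash
python3 -m inch '{"grip":[5,5,5],"linear":[[0,0,-30],[0,0,-45],[0,0,-45]],"twist":[[0,0,0],[0,0,0],[0,0,0]]}'
python3 - <<'E'
from h import *
s=state()
SR=seatR(.117);M=SR.as_matrix();o=np.array([580.1,185.3,106])
plan(o+M@[0,0,150],mkR(M[:,1],-M[:,2]),s=s)
E
```

```text
clock: 5.5
position: [555.1, -96.0, 153.1]
tool_rot: [-3.131, -0.005, 1.841]
ft_force: [1.8, -0.6, -1.6]
width: 11.1
n 7 total [-49.5 272.5  82.8] [-0.534 -0.044  0.149]
lin [[39.5, 3.5, -11.7], [39.5, 3.5, -11.7], [39.5, 3.6, -11.6], [39.5, 3.6, -11.6], [39.5, 3.7, -11.6], [39.5, 3.7, -11.6], [39.5, 3.7, -11.5]]
tw [-0.076, -0.006, 0.021]
```

```bash
python3 -m inch '{"grip":[5,5,5,5],"linear":[[39.5,3.5,-11.7],[39.5,3.5,-11.7],[39.5,3.6,-11.6],[39.5,3.6,-11.6]],"twist":[[-0.076,-0.006,0.021],[-0.076,-0.006,0.021],[-0.076,-0.006,0.021],[-0.076,-0.006,0.021]]}'
python3 -m inch '{"grip":[5,5,5,5],"linear":[[39.5,3.7,-11.6],[39.5,3.7,-11.6],[39.5,3.7,-11.6],[0,0,0]],"twist":[[-0.076,-0.006,0.021],[-0.076,-0.006,0.021],[-0.076,-0.006,0.021],[0,0,0]]}'
cat >> h.py <<'E'
def look(nm,box=(60,384,100,420),f=1.85):
    m=camera_model('wrist');im=grab_frame('wrist');np.savez(nm+'.npz',im=im,**m)
    cv2.imwrite('pics/'+nm+'.png',cv2.resize(im[box[0]:box[1],box[2]:box[3],::-1],None,fx=f,fy=f,interpolation=2))
YAW=.117;O=np.array([580.1,185.3,106]);M=seatR(YAW).as_matrix()
RT=mkR(M[:,1],-M[:,2])
E
python3 - <<'E'
from h import *
plan(O+M@[0,0,150],RT)
look('w4')
E
```

```text
clock: 5.9
position: [531.3, 60.3, 207.3]
tool_rot: [2.832, 0.007, 1.745]
ft_force: [0.5, 0.5, -1.8]
width: 10.9
clock: 6.3
position: [506.5, 185.0, 247.1]
tool_rot: [2.588, -0.009, 1.682]
ft_force: [0.4, -0.3, -2.2]
width: 11.1
n 1 total [ -0.9  -8.4 -11.2] [ 0.03  -0.004 -0.01 ]
lin [[-8.4, -7.4, 8.5]]
tw [0.03, -0.004, -0.01]
```

View pics/w4.png

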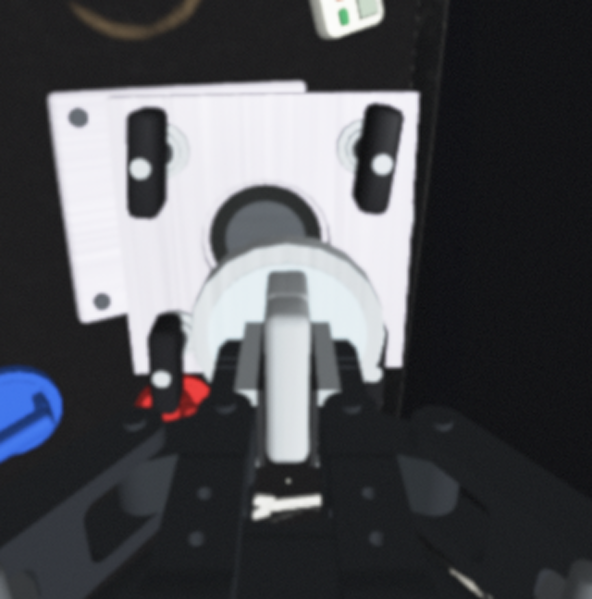

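```bash
cat >> h.py <<'E'
sg=dict(a=(-1,1),b=(1,1),c=(1,-1),d=(-1,-1))
def dotat(im,c):
    g=cv2.cvtColor(im,cv2.COLOR_RGB2GRAY);c=np.round(c).astype(int);w=g[c[1]-7:c[1]+8,c[0]-7:c[0]+8]
    n,l,st,ce=cv2.connectedComponentsWithStats((w>110).astype(np.uint8));i=l[7,7];print('blob',st[i]);return ce[i]+c-7
def fit(obs,zdot=66.5,zprior=2.):
    # obs: list of (model, px, local xyz, weight)
    def f(p):
        R=seatR(p[2]);o=p[[0,1,3]];r=[w*(proj(m,o+R.apply(x))[0]-u) for m,u,x,w in obs]
        return np.r_[np.ravel(r),(p[3]-105)/zprior]
    r=least_squares(f,[580,185,.117,105],loss='soft_l1')
    print(r.x.round(3));print(np.reshape(r.fun[:-1],(-1,2)).round(1).tolist());return r.x
E
python3 - <<'E'
from h import *
def ld(n):
    d=np.load(n+'.npz');return {k:d[k] for k in d.files}
C=lambda U,V:np.array([100+(U+.5)/1.85-.5,60+(V+.5)/1.85-.5])
m=ld('w4')
dt={k:dotat(m['im'],C(*v)) for k,v in dict(a=(140,169),b=(383,164),d=(162,379)).items()}
z=66.5
o4=[(m,dt[k],np.array([49.5*sg[k][0],49.5*sg[k][1],z]),1) for k in dt]
o4+=[(m,C(*v),np.array([75*sg[k][0],75*sg[k][1],21.5]),.5) for k,v in dict(a=(108,95),b=(419,92)).items()]
fit(o4)
m1=ld('w1')
dt={k:dotat(m1['im'],C(*v)) for k,v in dict(a=(174,88),b=(393,86),c=(383,286),d=(190,288)).items()}
o1=[(m1,dt[k],np.array([49.5*sg[k][0],49.5*sg[k][1],z]),1) for k in dt]
o1+=[(m1,C(*v),np.array([75*sg[k][0],75*sg[k][1],21.5]),.5) for k,v in dict(a=(138,34),b=(427,29),c=(411,292),d=(160,297)).items()]
fit(o1)
fit(o1+o4)
# recess circle centre in w1
print('recess rim pred',proj(m1,O+M@[0,0,22])*1., (proj(m1,O+M@[0,0,22])-[100,60])*1.85)
print([((proj(m1,O+M@[33*np.cos(t),33*np.sin(t),22])-[100,60])*1.85).round(0).tolist() for t in np.arange(4)*np.pi/2])
E
```

```text
blob [  0   0  14  15 131]
blob [  1   1  14  14 144]
blob [ 2  2 11 10 84]
[5.80085e+02 1.85396e+02 1.15000e-01 1.06756e+02]
[[1.1, -0.2], [-0.7, -0.2], [-0.1, -0.0], [-1.3, 0.6], [0.2, 0.3]]
blob [  0   0  13  15 115]
blob [  2   0  13  15 136]
blob [  2   0  13  12 104]
blob [  0   0  12  13 102]
[5.79798e+02 1.85487e+02 1.17000e-01 1.07374e+02]
[[1.0, -0.3], [-1.0, -0.6], [-1.5, 0.4], [1.6, 0.6], [-0.2, -0.4], [-0.2, 0.1], [-0.4, 0.1], [0.3, -0.1]]
[5.79766e+02 1.85534e+02 1.16000e-01 1.07421e+02]
[[1.0, -0.4], [-0.9, -0.7], [-1.5, 0.4], [1.6, 0.5], [-0.1, -0.5], [-0.1, 0.1], [-0.5, 0.2], [0.3, -0.1], [0.9, -0.1], [-0.4, -0.2], [-0.1, 0.3], [-1.4, 0.6], [0.3, 0.2]]
recess rim pred [[252.89951875 152.83336649]] [[282.86410968 171.74172801]]
[[[342.0, 171.0]], [[282.0, 112.0]], [[224.0, 173.0]], [[284.0, 228.0]]]
```

```bash
sed -i 's/^YAW=.117;O=.*$/YAW=.116;O=np.array([580.0,185.4,106.8]);M=seatR(YAW).as_matrix()/' h.py
python3 -m inch '{"grip":[5,5,5,5],"linear":[[-9,-7.4,20],[-2,-2,25],[0,0,25],[0,0,0]],"twist":[[0.03,-0.004,-0.01],[0,0,0],[0,0,0],[0,0,0]]}'
python3 - <<'E'
from h import *
s=state();print((M.T@(s['position']-O)).round(1))
plan(O+M@[0,-.8,70],RT,n=1)
E
```

```text
clock: 6.75
position: [536.4, 170.0, 173.2]
tool_rot: [2.633, 0.005, 1.687]
ft_force: [-1.2, 0.4, -2.9]
width: 10.9
[ -5.9 -10.2  80.1]
n 1 total [ 8.9 10.5 -5.8] [-0.015  0.004  0.002]
lin [[9.5, 6.0, 9.9]]
tw [-0.015, 0.004, 0.002]
```

```bash
python3 -m inch '{"grip":[5,5,5],"linear":[[9.5,6,8],[0,0,0],[0,0,0]],"twist":[[-0.015,0.004,0.002],[0,0,0],[0,0,0]]}'
python3 - <<'E'
from h import *
s=state();print((M.T@(s['position']-O)).round(1))
plan(O+M@[0,-.8,60],RT,n=1)
E
```

```text
clock: 7.05
position: [544.9, 175.1, 165.1]
tool_rot: [2.627, 0.003, 1.681]
ft_force: [-0.0, 0.3, -2.4]
width: 11.0
[-2.1 -6.2 68.6]
n 1 total [ 5.4  6.  -6.4] [-0.009  0.006 -0.004]
lin [[5.4, 2.1, 8.5]]
tw [-0.009, 0.006, -0.004]
```

```bash
python3 -m inch '{"grip":[5,5,5],"linear":[[6,3,1],[3,1.5,0],[0,0,0]],"twist":[[-0.012,0.008,-0.004],[0,0,0],[0,0,0]]}'
python3 - <<'E'
from h import *
s=state();print((M.T@(s['position']-O)).round(1))
plan(O+M@[0,-.8,60],RT,n=1)
look('w5')
E
```

```text
clock: 7.35
position: [548.8, 183.7, 167.9]
tool_rot: [2.614, -0.002, 1.687]
ft_force: [1.0, 0.7, -1.3]
width: 11.4
[ 3.5  2.  68.5]
n 1 total [ 1.5 -2.6 -9.1] [ 0.004 -0.002 -0.001]
lin [[-2.8, -3.5, 8.5]]
tw [0.004, -0.002, -0.001]
```

View pics/w5.png

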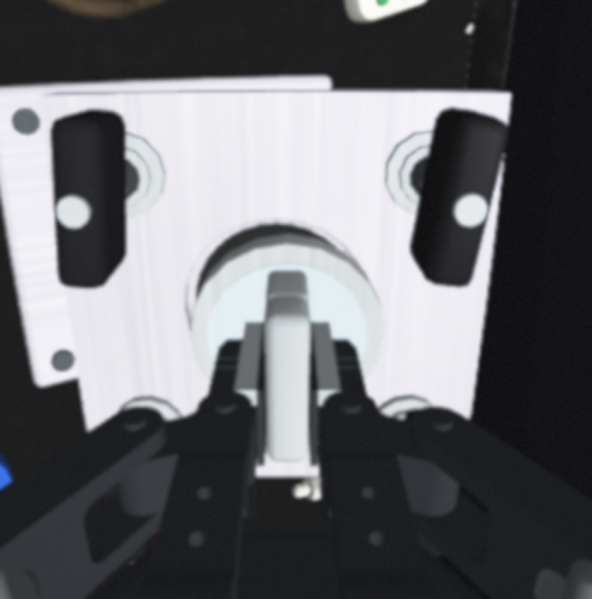

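```bash
python3 - <<'E'
from h import *
def ld(n):
    d=np.load(n+'.npz');return {k:d[k] for k in d.files}
C=lambda U,V:np.array([100+(U+.5)/1.85-.5,60+(V+.5)/1.85-.5])
m=ld('w5')
o=[(m,C(*v),np.array([49.5*sg[k][0],49.5*sg[k][1],66.5]),1) for k,v in dict(a=(73,212),b=(470,210)).items()]
o+=[(m,C(*v),np.array([75*sg[k][0],75*sg[k][1],21.5]),.7) for k,v in dict(b=(512,93)).items()]
p=fit(o);s=state();print('seat-origin offset along axes', (M.T@(p[[0,1,3]]-O)).round(2))
E
python3 -m inch '{"grip":[5,5,5],"linear":[[-2,-2.5,2],[-1,-1,2],[0,0,0]],"twist":[[0.004,-0.002,-0.001],[0,0,0],[0,0,0]]}'
python3 - <<'E'
from h import *
s=state();print((M.T@(s['position']-O)).round(1))
plan(O+M@[0,-.8,60],RT,n=1)
E
```

```text
[5.80425e+02 1.85263e+02 1.20000e-01 1.05797e+02]
[[0.0, -0.0], [0.1, -0.1], [-0.4, 0.1]]
seat-origin offset along axes [-0.15 -0.19 -1.07]
clock: 7.7
position: [547.7, 180.6, 162.7]
tool_rot: [2.618, 0.0, 1.688]
ft_force: [-0.9, 0.0, -1.6]
width: 11.2
[-0.3 -1.1 64.7]
n 1 total [ 2.6  0.6 -3.9] [-0.    -0.     0.001]
lin [[0.3, 0.3, 4.7]]
tw [-0.0, -0.0, 0.001]
```

```bash
sed -i 's/O=np.array(\[580.0,185.4,106.8\])/O=np.array([580.4,185.3,105.8])/; s/YAW=.116/YAW=.118/' h.py
python3 -m inch '{"grip":[5,5,5],"linear":[[0,0,4],[0,0,4],[0,0,1]],"twist":[[0,0,0],[0,0,0],[0,0,0]]}'
python3 - <<'E'
from h import *
s=state();print((M.T@(s['position']-O)).round(1),(M.T@s['ft_force']).round(1))
plan(O+M@[0,-.8,51.6],RT,n=1)
E
```

```text
clock: 8.0
position: [552.5, 181.1, 154.3]
tool_rot: [2.618, 0.0, 1.688]
ft_force: [0.3, -0.8, -1.6]
width: 11.2
[-0.2 -0.9 56.1] [-0.6 -0.8 -1.5]
n 1 total [ 2.4  0.4 -3.8] [ 0.     0.001 -0.001]
lin [[0.1, 0.2, 4.5]]
tw [0.0, 0.001, -0.001]
```

```bash
python3 -m inch '{"grip":[5,5,5],"linear":[[0,0,2],[0,0,2],[0,0,1]],"twist":[[0,0,0],[0,0,0],[0,0,0]]}'
python3 - <<'E'
from h import *
s=state();print((M.T@(s['position']-O)).round(1),(M.T@s['ft_force']).round(1))
look('w6')
E
```

```text
clock: 8.3
position: [555.2, 181.5, 149.4]
tool_rot: [2.618, 0.0, 1.688]
ft_force: [-2.9, -0.6, 1.4]
width: 11.1
[-0.3 -0.9 50.5] [-1.9 -0.2  2.7]
```

View pics/w6.png

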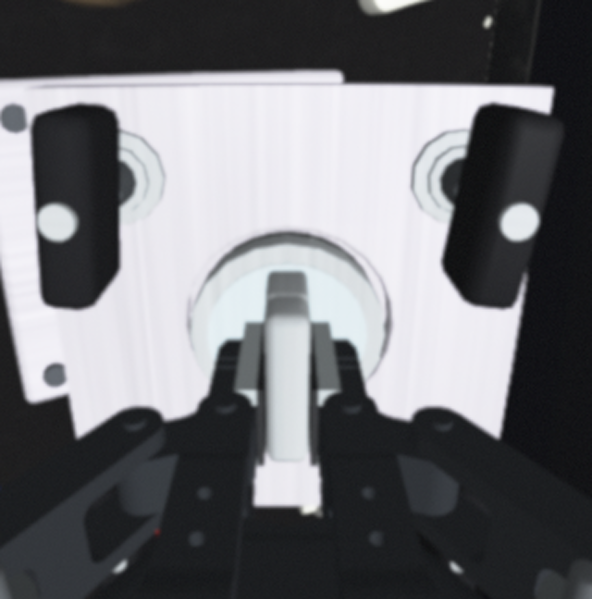

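```bash
python3 -m inch '{"grip":[26,26,26],"linear":[[0,0,0],[0,0,0],[0,0,0]],"twist":[[0,0,0],[0,0,0],[0,0,0]]}'
python3 -m inch '{"grip":[26,26,26,26,26],"linear":[[0,0,-15],[0,0,-35],[0,0,-45],[0,0,-30],[0,0,0]],"twist":[[0,0,0],[0,0,0],[0,0,0],[0,0,0],[0,0,0]]}'
python3 - <<'E'
from h import *
s=state();print((M.T@(s['position']-O)).round(1),(M.T@s['ft_force']).round(1),s['qpos'])
look('w7')
E
```

```text
clock: 8.65
position: [555.9, 181.6, 150.7]
tool_rot: [2.616, -0.0, 1.688]
ft_force: [-0.4, 0.0, 0.3]
width: 25.8
clock: 9.15
position: [491.2, 173.7, 262.4]
tool_rot: [2.616, 0.0, 1.687]
ft_force: [1.2, -0.2, 0.6]
width: 26.1
[  0.4  -1.1 180.6] [ 1.3 -0.4 -0. ] [ 0.41592224 -0.4734077  -0.37555436  1.16300739 -0.14835866  1.83166462]
```

View pics/w7.png

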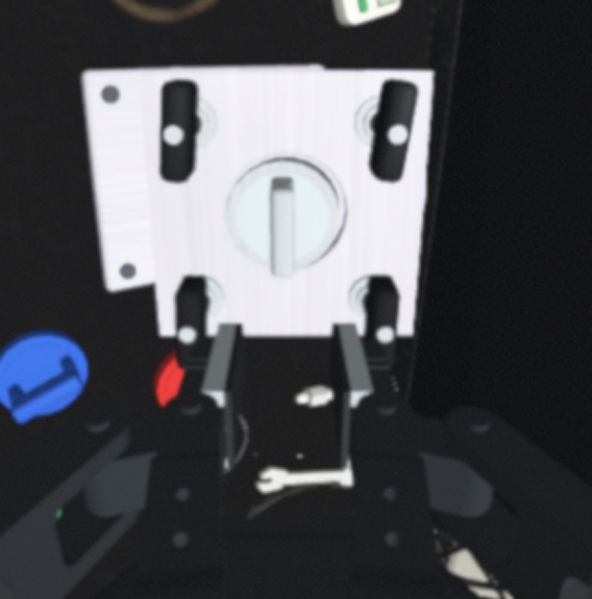

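```bash
for i in 1; do :; done
python3 -m inch '{"grip":[40,40,40,40,40],"linear":[[0,0,0],[0,0,0],[0,0,0],[0,0,0],[0,0,0]],"twist":[[0,0,-0.149],[0,0,-0.149],[0,0,-0.149],[0,0,-0.149],[0,0,-0.149]]}'
python3 -m inch '{"grip":[40,40,40,40,40],"linear":[[0,0,0],[0,0,0],[0,0,0],[0,0,0],[0,0,0]],"twist":[[0,0,-0.149],[0,0,-0.149],[0,0,-0.149],[0,0,-0.149],[0,0,-0.149]]}'
python3 -m inch '{"grip":[40,40,40,40,40],"linear":[[0,0,0],[0,0,0],[0,0,0],[0,0,0],[0,0,0]],"twist":[[0,0,-0.149],[0,0,-0.149],[0,0,-0.149],[0,0,-0.149],[0,0,-0.149]]}'
python3 -m inch '{"grip":[40,40,40,40,40],"linear":[[0,0,0],[0,0,0],[0,0,0],[0,0,0],[0,0,0]],"twist":[[0,0,-0.149],[0,0,-0.149],[0,0,-0.149],[0,0,-0.149],[0,0,-0.149]]}'
python3 - <<'E'
from h import *
s=state();print((M.T@(s['position']-O)).round(1),s['qpos'].round(3))
plan(s['position'],mkR(-M[:,1],-M[:,2]))
plan(O+M@[0,0,170],mkR(-M[:,1],-M[:,2]))
look('w8')
E
```

```text
clock: 9.7
position: [492.3, 173.5, 253.7]
tool_rot: [2.75, 0.348, 2.373]
ft_force: [0.4, -0.2, 0.3]
width: 40.0
clock: 10.2
position: [493.1, 172.9, 244.2]
tool_rot: [3.11, 0.507, -3.1]
ft_force: [-0.1, 0.7, 0.3]
width: 39.6
clock: 10.7
position: [493.7, 172.3, 234.6]
tool_rot: [-2.805, 0.375, -2.278]
ft_force: [0.7, -0.0, 0.7]
width: 40.3
clock: 11.2
position: [494.1, 171.6, 225.0]
tool_rot: [-2.656, 0.054, -1.58]
ft_force: [-0.5, 0.6, -0.1]
width: 40.2
[-16.   -3.5 146.9] [ 0.409 -0.445 -0.416  1.132 -0.146 -1.174]
n 2 total [0. 0. 0.] [ 0.034 -0.014 -0.138]
lin [[0.0, 0.0, 0.0], [0.0, 0.0, 0.0]]
tw [0.017, -0.007, -0.069]
n 2 total [ 1.9  3.7 28. ] [ 0.034 -0.014 -0.138]
lin [[-2.6, -7.3, -11.9], [-2.2, -7.7, -11.7]]
tw [0.017, -0.007, -0.069]
```

View pics/w8.png

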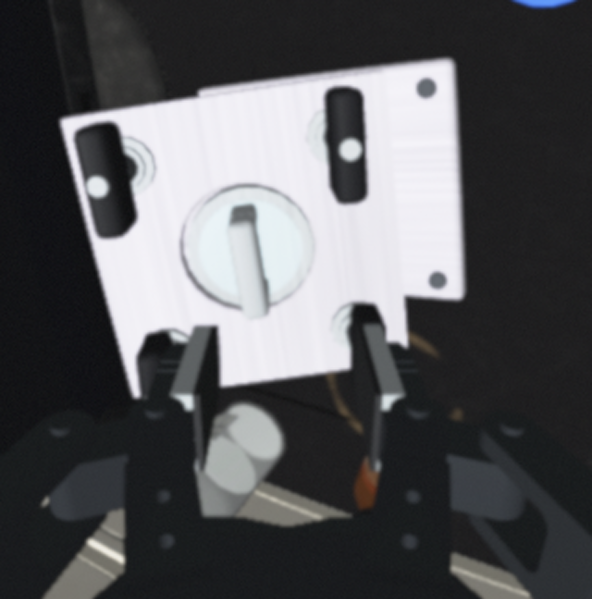

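Run:
```python
from h import *
def ld(n):
    d=np.load(n+'.npz');return {k:d[k] for k in d.files}
C=lambda U,V:np.array([100+(U+.5)/1.85-.5,60+(V+.5)/1.85-.5])
m=ld('w8')
o=[(m,C(*v),np.array([49.5*sg[k][0],49.5*sg[k][1],66.2]),1) for k,v in dict(c=(97,187),d=(350.5,150)).items()]
o+=[(m,C(*v),np.array([75*sg[k][0],75*sg[k][1],21.2]),.7) for k,v in dict(c=(61,119)).items()]
p=fit(o);print('off', (M.T@(p[[0,1,3]]-O)).round(2))
# knob bar angles: long edges of top? use bar centreline pixel pairs in w7 and w8
m7=ld('w7')
def ang(m,P,Q,z=66.5):
    r=[]
    for u in (P,Q):
        o_,d_=ray(m,C(*u)); n=M[:,2]; t=(n@(O+z*n-o_))/(n@d_); r.append(M.T@(o_+t*d_-O))
    v=r[0]-r[1]; return np.arctan2(v[0],v[1]).round(3),np.linalg.norm(v).round(1),((r[0]+r[1])/2).round(1)
# outer edges in w7 : a left edge (163,82)-(160,180); b right edge (417,85)-(401,180)
print('a',ang(m7,(163,84),(160.5,178)),'b',ang(m7,(417,86),(401,180)))
# w8 (flipped): c left edge (76,130)-(99,236); d right edge (362,92)-(368,200)
print('c',ang(m,(99,234),(76,132)),'d',ang(m,(368,198),(362,94)))
s=state();Rf=mkR(-M[:,1],-M[:,2])
print("to hover a");plan(O+M@[-49.5,49.5,130],Rf)
```

```text
[5.80394e+02 1.85614e+02 1.16000e-01 1.05937e+02]
[[0.4, -0.2], [-0.2, 0.1], [-0.2, 0.2]]
off [0.1  0.31 0.1 ]
a (np.float64(0.097), np.float64(41.4), array([-54.4,  50.6,  66.5])) b (np.float64(0.106), np.float64(41.6), array([54.6, 49.5, 66.5]))
c (np.float64(0.023), np.float64(40.8), array([ 53.2, -50.7,  66.5])) d (np.float64(0.039), np.float64(40.2), array([-55.4, -49.3,  66.5]))
to hover a
n 2 total [-26.6  50.2 -31. ] [ 0.035 -0.014 -0.128]
lin [[-24.3, 19.6, 8.6], [-25.5, 18.1, 8.4]]
tw [0.017, -0.007, -0.064]
```

```bash
cat >> h.py <<'E'
def kR(th): return mkR(-M[:,1],-M[:,2])*Ro.from_rotvec([0,0,th])
def kt(k,z,th,n=None):
    s=state();l=M.T@(s['position']-O);x=49.5*sg[k][0];y=49.5*sg[k][1]
    Rl=Ro.from_matrix(np.stack([-M[:,1],-M[:,0],-M[:,2]],1)).inv()*toolR(s)
    print(k,'err seat(x,y,z)',(np.array([x,y,z])-l).round(1),'z now',l[2].round(1),'th now',Rl.as_euler('ZYX').round(3),'w',s['width'].round(1),'F seat',(M.T@s['ft_force']).round(1),'q6',s['qpos'][5].round(2),'t',s['clock'])
    plan(O+M@[x,y,z],kR(th),n=n,s=s)
E
python3 -m inch '{"grip":[32,32,32,32],"linear":[[-24.3,19.6,8],[-25.5,18.1,8],[0,0,20],[0,0,0]],"twist":[[0.017,-0.007,-0.04],[0.017,-0.007,-0.02],[0,0,0],[0,0,0]]}'
python3 -c "
from h import *
kt('a',54,0.08)"
```

```text
clock: 11.65
position: [477.2, 224.3, 171.3]
tool_rot: [-2.622, 0.036, -1.521]
ft_force: [-1.1, -1.2, -0.3]
width: 32.0Traceback (most recent call last):
  File "<string>", line 3, in <module>
    kt('a',54,0.08)
    ~~^^^^^^^^^^^^^
  File "h.py", line 55, in kt
    print(k,'err seat(x,y,z)',(np.array([x,y,z])-l).round(1),'z now',l[2].round(1),'th now',Rl.as_euler('ZYX').round(3),'w',s['width'].round(1),'F seat',(M.T@s['ft_force']).round(1),'q6',s['qpos'][5].round(2),'t',s['clock'])
                                                                                                                            ^^^^^^^^^^^^^^^^
AttributeError: 'float' object has no attribute 'round'
```

```bash
sed -i "s/s\['width'\].round(1)/round(float(s['width']),1)/" h.py
python3 -c "
from h import *
kt('a',54,0.08)"
```

```text
a err seat(x,y,z) [  2.6  -1.4 -51.7] z now 105.7 th now [ 0.077  0.003 -0.003] w 32.0 F seat [-1.2 -1.1  0.4] q6 -1.12 t 11.65
n 2 total [ 28.    1.9 -43.4] [ 0.003 -0.003  0.003]
lin [[0.5, -1.4, 25.8], [0.6, -1.4, 25.8]]
tw [0.001, -0.002, 0.002]
```

```bash
python3 -m inch '{"grip":[32,32,32,32],"linear":[[1,-2,15],[0.2,-0.7,20],[0,0,14],[0,0,0]],"twist":[[0,0,0],[0,0,0],[0,0,0],[0,0,0]]}'
python3 -c "
from h import *
kt('a',54,0.08)
look('w9')"
```

```text
clock: 12.05
position: [504.7, 224.9, 128.5]
tool_rot: [-2.624, 0.039, -1.53]
ft_force: [0.2, 1.1, -0.4]
width: 31.6
a err seat(x,y,z) [ 0.2  1.2 -0.9] z now 54.9 th now [ 0.087  0.005 -0.004] w 31.6 F seat [ 0.   1.  -0.5] q6 -1.14 t 12.05
n 1 total [ 0.5  1.3 -0.7] [ 0.004 -0.005 -0.007]
lin [[-1.3, -0.1, 0.9]]
tw [0.004, -0.005, -0.007]
```

View pics/w9.png

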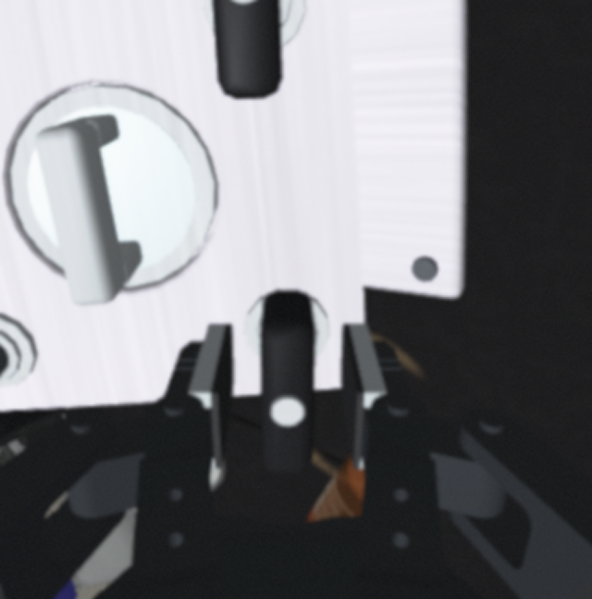

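```bash
python3 -m inch '{"grip":[5,5,5,5],"linear":[[-0.6,0,0],[0,0,0],[0,0,0],[0,0,0]],"twist":[[0,0,0],[0,0,0],[0,0,0],[0,0,0]]}' 30
python3 -m inch '{"grip":[5,5,5,5,5],"linear":[[-0.2,-0.9,-0.9],[-0.3,-0.8,-0.9],[-0.4,-0.8,-0.9],[-0.5,-0.7,-0.9],[-0.6,-0.6,-0.9]],"twist":[[0,0,0.145],[0,0,0.145],[0,0,0.145],[0,0,0.145],[0,0,0.145]]}'
python3 -c "
from h import *
kt('a',50.4,0.8)"
```

```text
clock: 12.5
position: [503.8, 225.4, 130.6]
tool_rot: [-2.625, 0.041, -1.532]
ft_force: [5.9, 2.1, -7.5]
width: 13.2
clock: 13.0
position: [504.8, 225.7, 127.7]
tool_rot: [-2.778, 0.368, -2.222]
ft_force: [17.6, 6.0, -19.4]
width: 13.4
a err seat(x,y,z) [ 0.4  0.5 -3.7] z now 54.1 th now [ 0.836  0.013 -0.004] w 13.4 F seat [  6.    3.9 -25.9] q6 -0.38 t 13.0
n 1 total [ 2.2  0.7 -3. ] [ 0.004 -0.013 -0.036]
lin [[-0.7, 0.1, 3.7]]
tw [0.004, -0.013, -0.036]
```

```bash
python3 -m inch '{"grip":[32,32,32,32],"linear":[[0,0,0],[0,0,0],[0,0,-20],[0,0,-25]],"twist":[[0,0,0],[0,0,0],[0,0,0],[0,0,-0.14]]}'
python3 -c "
from h import *
kt('c',100,0.03)"
```

```text
clock: 13.4
position: [482.4, 222.7, 166.5]
tool_rot: [-2.733, 0.313, -2.086]
ft_force: [0.6, -1.0, 1.7]
width: 32.1
c err seat(x,y,z) [ 99.6 -98.2   1. ] z now 99.0 th now [ 0.696  0.015 -0.006] w 32.1 F seat [ 1.2 -1.   1.2] q6 -0.5 t 13.4
n 5 total [ 96.7 -87.4  50.7] [ 0.011 -0.012 -0.666]
lin [[2.3, -27.9, -0.3], [6.0, -27.3, -0.3], [9.6, -26.3, -0.3], [13.0, -24.8, -0.2], [16.1, -22.8, -0.2]]
tw [0.002, -0.002, -0.133]
```

```bash
python3 -m inch '{"grip":[32,32,32,32,32],"linear":[[2.3,-28.5,-1.5],[6,-28,-1.5],[9.6,-27,-1.5],[13,-25.6,-1.5],[16.1,-23.6,-1.5]],"twist":[[0.002,-0.002,-0.133],[0.002,-0.002,-0.133],[0.002,-0.002,-0.133],[0.002,-0.002,-0.133],[0.002,-0.002,-0.133]]}'
python3 -m inch '{"grip":[32],"linear":[[0,0,0]],"twist":[[0,0,0]]}'
python3 -c "
from h import *
kt('c',54,0.03)
look('w10')"
```

```text
clock: 13.9
position: [581.7, 135.8, 236.7]
tool_rot: [-2.606, -0.001, -1.442]
ft_force: [0.9, 0.1, -0.9]
width: 32.3
clock: 14.0
position: [584.0, 134.2, 240.0]
tool_rot: [-2.602, -0.005, -1.439]
ft_force: [-1.3, -0.0, -1.4]
width: 31.9
c err seat(x,y,z) [-15.5   1.7 -63.4] z now 117.4 th now [-0.014 -0.003  0.016] w 31.9 F seat [-1.8  0.1 -0.5] q6 -1.47 t 14.0
n 2 total [ 18.    3.9 -62.7] [-0.016  0.003  0.044]
lin [[-0.9, 8.2, 31.6], [-0.7, 8.0, 31.7]]
tw [-0.008, 0.002, 0.022]
```

View pics/w10.png

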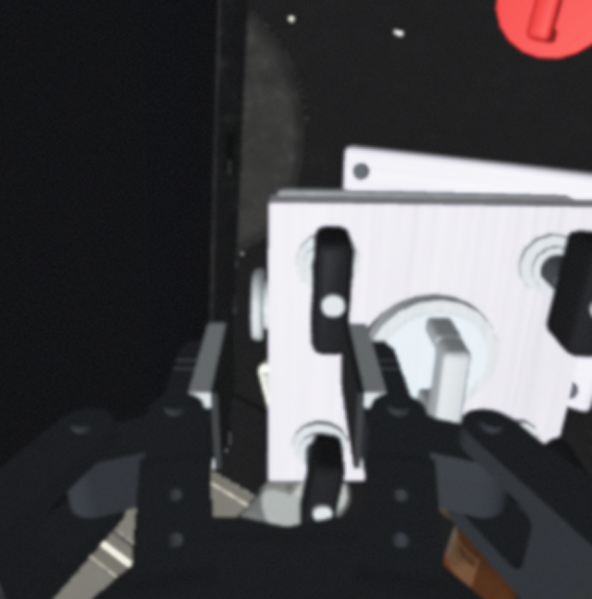

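```bash
python3 -m inch '{"grip":[32,32,32],"linear":[[-1,10,8],[-0.5,5,18],[0,0,10]],"twist":[[-0.01,0.002,0.022],[-0.006,0.001,0.022],[0,0,0]]}'
python3 -c "
from h import *
kt('c',54,0.03)"
```

```text
clock: 14.35
position: [586.2, 138.1, 199.4]
tool_rot: [-2.619, 0.021, -1.488]
ft_force: [-0.0, 0.0, 0.2]
width: 32.0
c err seat(x,y,z) [  2.5  -1.9 -27. ] z now 81.0 th now [ 0.041 -0.001 -0.001] w 32.0 F seat [0.1 0.  0.2] q6 -1.4 t 14.35
n 1 total [ 15.8  -0.  -22.1] [ 0.001  0.001 -0.011]
lin [[1.8, -2.6, 27.0]]
tw [0.001, 0.001, -0.011]
```

```bash
python3 -m inch '{"grip":[32,32,32],"linear":[[1.6,-2.6,12],[0.2,-0.4,13],[0,0,0]],"twist":[[0,0,0],[0,0,0],[0,0,0]]}'
python3 -c "
from h import *
kt('c',54,0.03)
look('w11')"
```

```text
clock: 14.65
position: [600.8, 139.2, 174.6]
tool_rot: [-2.623, 0.021, -1.487]
ft_force: [-1.2, -0.4, -0.3]
width: 31.6
c err seat(x,y,z) [ 2.3 -1.3  1.8] z now 52.2 th now [ 0.04  -0.002 -0.005] w 31.6 F seat [-1.2 -0.3  0.4] q6 -1.41 t 14.65
n 1 total [ 1.2 -1.1  2.7] [ 0.005  0.002 -0.01 ]
lin [[1.2, -2.3, -1.8]]
tw [0.005, 0.002, -0.01]
```

View pics/w11.png

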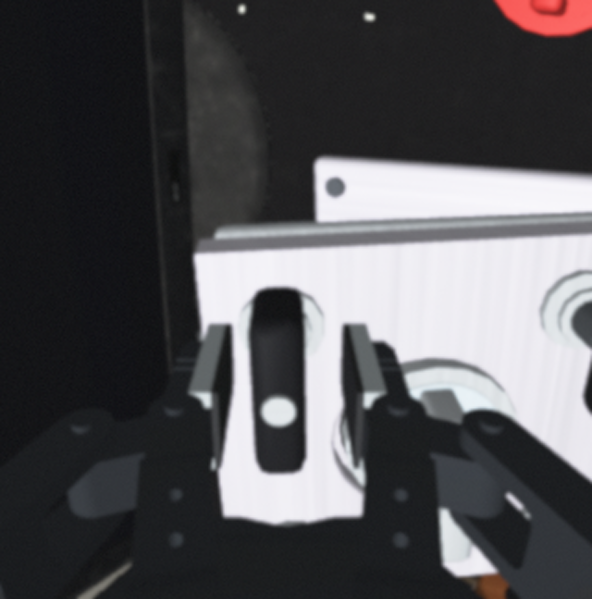

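```bash
python3 -m inch '{"grip":[32,18,5,5,5],"linear":[[1,-2,-1],[0.2,-0.5,0],[0,0,0],[0,0,0],[0,0,0]],"twist":[[0,0,-0.01],[0,0,0],[0,0,0],[0,0,0],[0,0,0]]}' 30
python3 -m inch '{"grip":[5,5,5,5,5],"linear":[[-0.2,-0.9,-0.2],[-0.3,-0.8,-0.2],[-0.4,-0.8,-0.2],[-0.5,-0.7,-0.2],[-0.6,-0.6,-0.2]],"twist":[[0,0,0.15],[0,0,0.15],[0,0,0.15],[0,0,0.15],[0,0,0.15]]}'
python3 -c "
from h import *
kt('c',50.4,0.8)"
```

```text
clock: 15.2
position: [601.6, 138.1, 178.5]
tool_rot: [-2.624, 0.016, -1.476]
ft_force: [2.6, 0.8, -5.3]
width: 13.3
clock: 15.7
position: [603.6, 138.2, 175.5]
tool_rot: [-2.765, 0.353, -2.169]
ft_force: [5.1, -0.1, -9.1]
width: 13.4
c err seat(x,y,z) [-0.5 -0.  -1.2] z now 51.6 th now [ 0.785  0.009 -0.01 ] w 13.4 F seat [ -0.2  -0.7 -10.4] q6 -0.67 t 15.7
n 1 total [ 0.2  0.  -1.3] [ 0.01  -0.009  0.015]
lin [[0.3, 0.3, 1.3]]
tw [0.01, -0.009, 0.015]
```

```bash
python3 -m inch '{"grip":[32,32,32,32],"linear":[[0,0,0],[0,0,0],[0,0,-20],[0,0,-25]],"twist":[[0,0,0],[0,0,0],[0,0,0],[0,0,-0.12]]}'
python3 -c "
from h import *
kt('b',100,0.1)"
```

```text
clock: 16.1
position: [581.3, 135.2, 213.5]
tool_rot: [-2.726, 0.3, -2.043]
ft_force: [0.8, 0.2, 0.4]
width: 31.8
b err seat(x,y,z) [-0.1 99.4  4.2] z now 95.8 th now [ 0.654  0.01  -0.012] w 31.8 F seat [ 1.   0.1 -0. ] q6 -0.79 t 16.1
n 4 total [-13.8  98.4   3.6] [ 0.015 -0.006 -0.554]
lin [[-19.7, 15.1, -1.1], [-21.6, 12.3, -1.1], [-23.1, 9.2, -1.1], [-24.1, 5.9, -1.1]]
tw [0.004, -0.002, -0.139]
```

```bash
python3 -m inch '{"grip":[32,32,32,32,32],"linear":[[-19.7,15.1,-1.2],[-21.6,12.3,-1.2],[-23.1,9.2,-1.2],[-24.1,5.9,-1.2],[0,0,0]],"twist":[[0.004,-0.002,-0.139],[0.004,-0.002,-0.139],[0.004,-0.002,-0.139],[0.004,-0.002,-0.135],[0,0,0]]}'
python3 -c "
from h import *
kt('b',54,0.1)
look('w12')"
```

```text
clock: 16.6
position: [567.2, 236.4, 227.8]
tool_rot: [-2.602, 0.034, -1.502]
ft_force: [0.0, 0.7, -0.5]
width: 32.4
b err seat(x,y,z) [ -5.3  -2.8 -55.2] z now 109.2 th now [ 0.06  -0.004  0.017] w 32.4 F seat [-0.1  0.6 -0.5] q6 -1.21 t 16.6
n 2 total [ 23.1  -0.  -50.4] [-0.017  0.005  0.04 ]
lin [[1.7, 3.1, 27.5], [1.7, 2.8, 27.6]]
tw [-0.009, 0.002, 0.02]
```

View pics/w12.png

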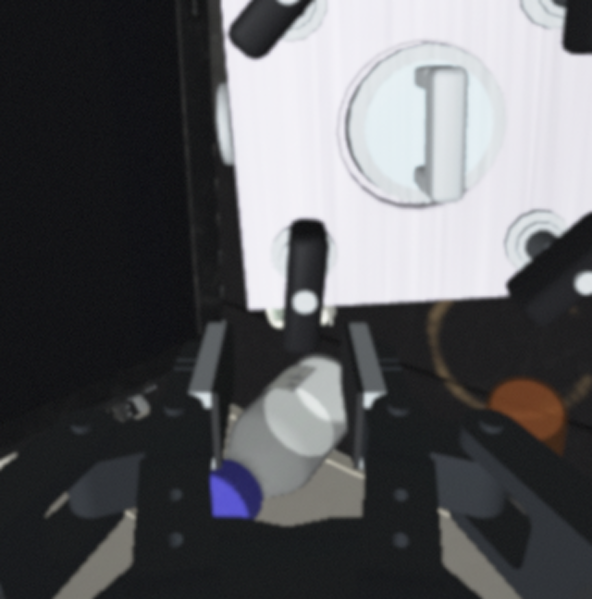

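```bash
python3 -m inch '{"grip":[32,32,32,32],"linear":[[2,3.5,15],[0.9,2,20],[0,0,16],[0,0,0]],"twist":[[-0.012,0.004,0.04],[-0.004,0.001,0.025],[0,0,0],[0,0,0]]}'
python3 -c "
from h import *
kt('b',54,0.13)"
```

```text
clock: 17.05
position: [590.2, 233.2, 182.7]
tool_rot: [-2.617, 0.067, -1.569]
ft_force: [-0.4, -0.4, -0.6]
width: 31.9
b err seat(x,y,z) [-2.3  3.1 -4.9] z now 58.9 th now [0.134 0.    0.005] w 31.9 F seat [-0.6 -0.4 -0.3] q6 -1.15 t 17.05
n 1 total [ 0.1  3.1 -5.4] [-0.005 -0.    -0.004]
lin [[-2.7, 2.7, 4.9]]
tw [-0.005, -0.0, -0.004]
```

```bash
python3 -m inch '{"grip":[32,32,32],"linear":[[-2.5,2.5,3.5],[-0.7,0.5,1.5],[0,0,0]],"twist":[[-0.004,0,0],[0,0,0],[0,0,0]]}'
python3 -c "
from h import *
kt('b',54,0.13)
look('w13')"
```

```text
clock: 17.35
position: [590.5, 235.7, 179.1]
tool_rot: [-2.62, 0.068, -1.571]
ft_force: [-0.3, 0.3, -0.3]
width: 32.0
b err seat(x,y,z) [-1.   0.6 -1.5] z now 55.5 th now [0.137 0.    0.002] w 32.0 F seat [-0.4  0.4 -0.1] q6 -1.15 t 17.35
n 1 total [-0.2  0.6 -1.8] [-0.002 -0.    -0.007]
lin [[-0.5, 1.0, 1.5]]
tw [-0.002, -0.0, -0.007]
```

View pics/w13.png

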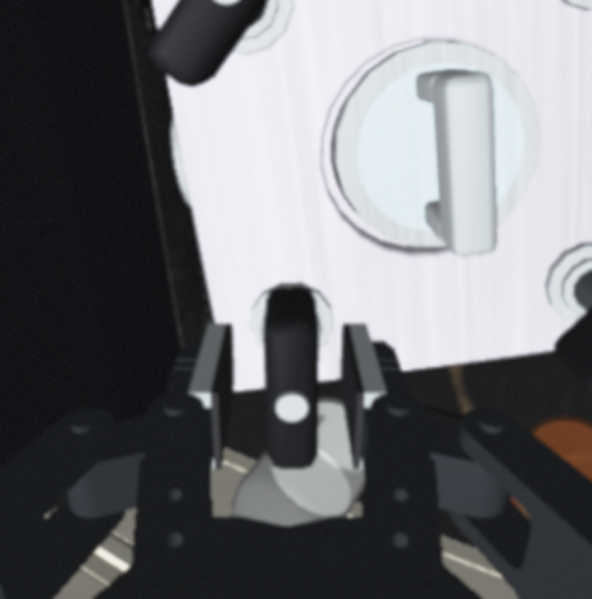

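Dot at u=291 against the jaw middle at 287, so it is about 1 mm off, as computed. The bar lines up with the jaws. I'll close and turn.

```bash
python3 -m inch '{"grip":[28,16,5,5,5],"linear":[[-0.5,1,1],[0,0,0],[0,0,0],[0,0,0],[0,0,0]],"twist":[[0,0,0],[0,0,0],[0,0,0],[0,0,0],[0,0,0]]}' 30
python3 -m inch '{"grip":[5,5,5,5,5],"linear":[[-0.2,-0.8,-0.2],[-0.3,-0.8,-0.2],[-0.4,-0.8,-0.2],[-0.5,-0.7,-0.2],[-0.6,-0.6,-0.2]],"twist":[[0,0,0.132],[0,0,0.132],[0,0,0.132],[0,0,0.132],[0,0,0.132]]}'
python3 -c "
from h import *
kt('b',50.4,0.8)"
python3 -m inch '{"grip":[32,32,32,32],"linear":[[0,0,0],[0,0,0],[0,0,-20],[0,0,-25]],"twist":[[0,0,0],[0,0,0],[0,0,0],[0,0,-0.12]]}'
python3 -c "
from h import *
kt('d',102,0.04,n=5)"
```

```text
clock: 17.9
position: [589.5, 236.6, 178.8]
tool_rot: [-2.619, 0.068, -1.57]
ft_force: [0.2, -1.4, -1.6]
width: 12.9
clock: 18.4
position: [591.5, 236.6, 176.3]
tool_rot: [-2.767, 0.369, -2.199]
ft_force: [2.5, 0.2, -4.7]
width: 13.5
b err seat(x,y,z) [-0.6 -0.1 -2.1] z now 52.5 th now [ 0.817  0.005 -0.001] w 13.5 F seat [-0.2 -0.  -5.3] q6 -0.46 t 18.4
n 1 total [ 0.6 -0.1 -2.1] [ 0.001 -0.005 -0.017]
lin [[0.5, 0.3, 2.1]]
tw [0.001, -0.005, -0.017]
clock: 18.8
position: [568.8, 233.5, 212.5]
tool_rot: [-2.727, 0.315, -2.074]
ft_force: [-0.4, 0.4, -0.0]
width: 31.9
d err seat(x,y,z) [-97.8 -98.7   6.7] z now 95.3 th now [ 0.687  0.009 -0.004] w 31.9 F seat [-0.3  0.4  0.2] q6 -0.58 t 18.8
n 5 total [ -75.8 -108.4  -43.2] [ 0.007 -0.007 -0.647]
lin [[27.7, 2.6, -1.1], [27.1, 6.2, -1.1], [26.1, 9.6, -1.2], [24.6, 12.9, -1.2], [22.8, 16.0, -1.3]]
tw [0.001, -0.001, -0.129]
```

```bash
python3 -m inch '{"grip":[32,32,32,32,32],"linear":[[27.7,2.6,-2],[27.1,6.2,-2],[26.1,9.6,-2],[24.6,12.9,-2],[22.8,16,-2]],"twist":[[0.001,-0.001,-0.129],[0.001,-0.001,-0.129],[0.001,-0.001,-0.129],[0.001,-0.001,-0.129],[0.001,-0.001,-0.129]]}'
python3 -m inch '{"grip":[32],"linear":[[0,0,0]],"twist":[[0,0,0]]}'
python3 -c "
from h import *
kt('d',54,0.04)
look('w14')"
```

```text
clock: 19.3
position: [493.1, 123.7, 180.3]
tool_rot: [-2.607, 0.0, -1.446]
ft_force: [-0.5, -0.4, 0.7]
width: 32.0
clock: 19.4
position: [491.8, 121.8, 179.9]
tool_rot: [-2.607, -0.004, -1.441]
ft_force: [0.7, 0.8, 0.4]
width: 32.0
d err seat(x,y,z) [ -3.9   3.1 -57.9] z now 111.9 th now [-0.013 -0.003  0.011] w 32.0 F seat [ 0.8  0.7 -0.1] q6 -1.44 t 19.4
n 2 total [ 25.    6.1 -52. ] [-0.011  0.003  0.053]
lin [[-1.5, 2.2, 28.9], [-1.5, 2.1, 28.9]]
tw [-0.005, 0.001, 0.026]
```

View pics/w14.png

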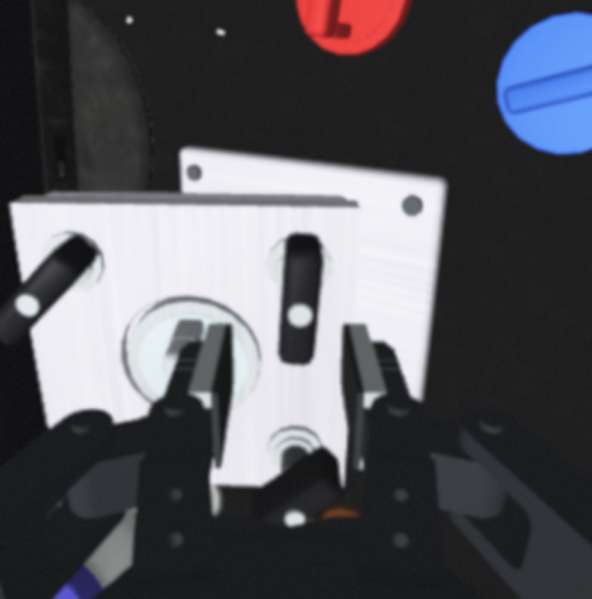

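```bash
python3 -m inch '{"grip":[32,32,32,32],"linear":[[-2,3,15],[-0.8,1,20],[0,0,17],[0,0,0]],"twist":[[-0.008,0.002,0.035],[-0.003,0.001,0.02],[0,0,0],[0,0,0]]}'
python3 -c "
from h import *
kt('d',53.5,0.04)"
```

```text
clock: 19.85
position: [519.3, 130.9, 137.7]
tool_rot: [-2.609, 0.028, -1.496]
ft_force: [0.8, -0.1, -0.4]
width: 32.0
d err seat(x,y,z) [-7.3 -2.6 -7.7] z now 61.2 th now [ 0.052 -0.003  0.01 ] w 32.0 F seat [ 0.4 -0.1 -0.7] q6 -1.37 t 19.85
n 1 total [ -2.2  -2.9 -10.3] [-0.01   0.003 -0.012]
lin [[3.0, 7.3, 7.6]]
tw [-0.01, 0.003, -0.012]
```

```bash
python3 -m inch '{"grip":[32,32,32],"linear":[[2.2,6,4],[0.9,2.2,3.5],[0,0,0]],"twist":[[-0.008,0.002,-0.006],[-0.003,0.001,0],[0,0,0]]}'
python3 -c "
from h import *
kt('d',53.5,0.04)"
```

```text
clock: 20.15
position: [516.7, 128.8, 128.5]
tool_rot: [-2.619, 0.023, -1.491]
ft_force: [0.5, -0.6, -0.1]
width: 32.0
d err seat(x,y,z) [-0.3 -0.9 -1.2] z now 54.7 th now [ 0.045 -0.    -0.   ] w 32.0 F seat [ 0.3 -0.6 -0.3] q6 -1.38 t 20.15
n 1 total [ 0.4 -0.8 -1.2] [ 0.     0.    -0.005]
lin [[0.9, 0.3, 1.2]]
tw [0.0, 0.0, -0.005]
```

```bash
python3 -m inch '{"grip":[28,16,5,5,5],"linear":[[0.8,0.3,1],[0,0,0],[0,0,0],[0,0,0],[0,0,0]],"twist":[[0,0,0],[0,0,0],[0,0,0],[0,0,0],[0,0,0]]}' 30
python3 -m inch '{"grip":[5,5,5,5,5],"linear":[[-0.2,-0.9,-0.2],[-0.3,-0.8,-0.2],[-0.4,-0.8,-0.2],[-0.5,-0.7,-0.2],[-0.6,-0.6,-0.2]],"twist":[[0,0,0.148],[0,0,0.148],[0,0,0.148],[0,0,0.148],[0,0,0.148]]}'
python3 -c "
from h import *
kt('d',50.4,0.8)"
python3 -m inch '{"grip":[32,32,32,32,32],"linear":[[0,0,0],[0,0,0],[0,0,-20],[0,0,-35],[0,0,-25]],"twist":[[0,0,0],[0,0,0],[0,0,0],[0,0,0],[0,0,0]]}'
python3 -c "
from h import *
kt('a',100,0.82)
look('w15')"
```

```text
clock: 20.65
position: [516.5, 128.1, 128.6]
tool_rot: [-2.618, 0.023, -1.491]
ft_force: [1.8, 0.6, -1.9]
width: 13.6
clock: 21.15
position: [518.5, 128.2, 125.8]
tool_rot: [-2.763, 0.361, -2.181]
ft_force: [6.3, 0.8, -9.2]
width: 13.7
d err seat(x,y,z) [-0.4 -0.1 -1. ] z now 51.4 th now [ 0.797  0.005 -0.004] w 13.7 F seat [  0.9   0.  -11.2] q6 -0.63 t 21.15
n 1 total [ 0.2 -0.  -1.1] [ 0.004 -0.005  0.003]
lin [[0.3, 0.2, 1.0]]
tw [0.004, -0.005, 0.003]
clock: 21.65
position: [477.7, 122.9, 194.1]
tool_rot: [-2.762, 0.352, -2.171]
ft_force: [1.0, -0.1, 0.6]
width: 32.1
a err seat(x,y,z) [  1.1  99.3 -31.1] z now 131.1 th now [ 0.786  0.01  -0.006] w 32.1 F seat [ 1.1 -0.2  0. ] q6 -0.62 t 21.65
n 3 total [  4.7 100.6 -26.4] [ 0.006 -0.01   0.034]
lin [[-23.8, 23.1, 10.3], [-23.5, 23.4, 10.3], [-23.2, 23.7, 10.3]]
tw [0.002, -0.003, 0.011]
```

View pics/w15.png

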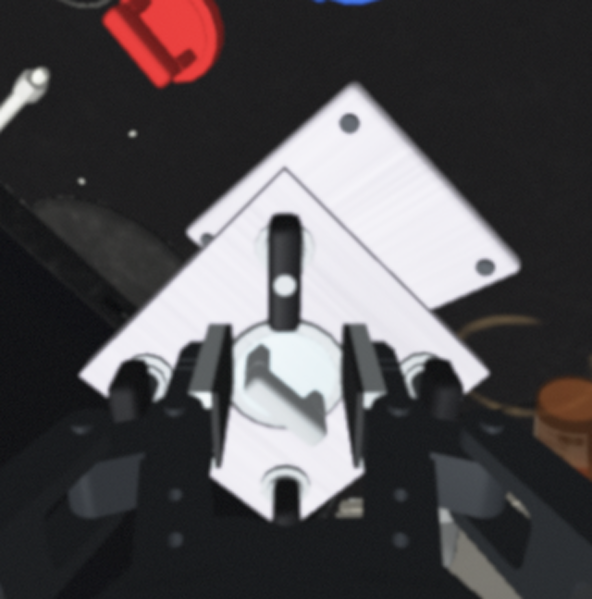

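```bash
python3 -m inch '{"grip":[32,32,32,32],"linear":[[-23.8,23.1,9],[-23.5,23.4,9],[-23.2,23.7,9],[0,0,0]],"twist":[[0.002,-0.003,0.011],[0.002,-0.003,0.011],[0.002,-0.003,0.011],[0,0,0]]}'
python3 -c "
from h import *
kt('a',50,0.82)"
```

```text
clock: 22.1
position: [482.5, 226.4, 180.7]
tool_rot: [-2.752, 0.383, -2.188]
ft_force: [-0.7, 0.4, -0.4]
width: 32.0
a err seat(x,y,z) [ -6.9  -2.9 -61. ] z now 111.0 th now [ 0.812 -0.012  0.01 ] w 32.0 F seat [-0.8  0.5 -0. ] q6 -0.39 t 22.1
n 2 total [ 24.7   0.  -56.3] [-0.01   0.012  0.008]
lin [[3.9, 1.6, 30.5], [3.7, 1.5, 30.5]]
tw [-0.005, 0.006, 0.004]
```

```bash
python3 -m inch '{"grip":[32,32,32,32],"linear":[[5,2,13],[1.5,0.7,20],[0.3,0.1,18],[0,0,0]],"twist":[[-0.007,0.009,0.006],[-0.003,0.003,0.002],[0,0,0],[0,0,0]]}'
python3 -c "
from h import *
kt('a',50,0.82)"
```

```text
clock: 22.5
position: [503.5, 224.7, 130.3]
tool_rot: [-2.765, 0.371, -2.194]
ft_force: [-0.6, 0.4, 0.1]
width: 32.3
a err seat(x,y,z) [ 0.3  1.4 -7.1] z now 57.1 th now [ 0.813  0.    -0.001] w 32.3 F seat [-0.4  0.5  0.4] q6 -0.41 t 22.5
n 1 total [ 3.7  1.8 -6. ] [ 0.001 -0.     0.007]
lin [[-1.2, 0.7, 7.1]]
tw [0.001, -0.0, 0.007]
```

```bash
python3 -m inch '{"grip":[32,32,32],"linear":[[-0.9,0.5,4],[-0.4,0.2,3],[0,0,0]],"twist":[[0,0,0],[0,0,0],[0,0,0]]}'
python3 -c "
from h import *
kt('a',50,0.82)
look('w16')"
```

```text
clock: 22.8
position: [507.8, 224.7, 124.8]
tool_rot: [-2.764, 0.371, -2.195]
ft_force: [-1.0, 0.4, 0.6]
width: 31.9
a err seat(x,y,z) [-0.6  1.8 -0.2] z now 50.2 th now [ 0.814  0.001 -0.   ] w 31.9 F seat [-0.6  0.5  1. ] q6 -0.41 t 22.8
n 1 total [-0.6  1.7 -0.5] [ 0.    -0.001  0.006]
lin [[-0.8, 1.7, 0.2]]
tw [0.0, -0.001, 0.006]
```

View pics/w16.png

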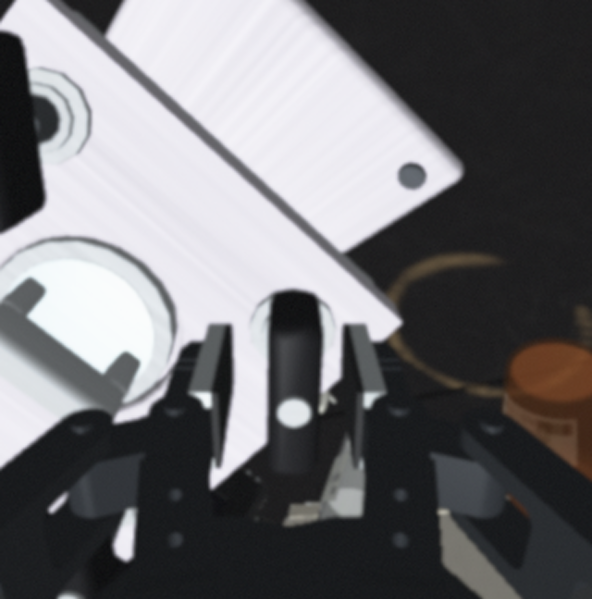

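```bash
python3 -m inch '{"grip":[28,16,5,5,5],"linear":[[-0.7,1.5,1],[0,0.2,0],[0,0,0],[0,0,0],[0,0,0]],"twist":[[0,0,0],[0,0,0],[0,0,0],[0,0,0],[0,0,0]]}' 35
python3 -m inch '{"grip":[5,5,5,5,5],"linear":[[-0.7,-0.5,-0.2],[-0.8,-0.4,-0.2],[-0.8,-0.3,-0.2],[-0.9,-0.2,-0.2],[-0.9,0,-0.2]],"twist":[[0,0,0.148],[0,0,0.148],[0,0,0.148],[0,0,0.148],[0,0,0.148]]}'
python3 -c "
from h import *
kt('a',46,1.6)
s=state();print(s['wrist_torque'],s['ft_force'])"
```

```text
clock: 23.35
position: [507.5, 227.0, 125.3]
tool_rot: [-2.763, 0.373, -2.194]
ft_force: [0.6, 0.2, -1.7]
width: 13.5
clock: 23.85
position: [509.6, 226.6, 122.4]
tool_rot: [-3.135, 0.518, -3.017]
ft_force: [4.5, -0.1, -6.7]
width: 13.6
a err seat(x,y,z) [-1.1  0.2 -1.2] z now 47.2 th now [1.565 0.006 0.003] w 13.6 F seat [ 0.5 -0.6 -8. ] q6 0.34 t 23.85
n 1 total [-0.4  0.1 -1.6] [-0.003 -0.006  0.035]
lin [[1.1, 0.2, 1.2]]
tw [-0.003, -0.006, 0.035]
[-0.15074564  0.16504525  0.11565128] [ 4.47329345 -0.08035941 -6.67631233]
```

```bash
python3 -m inch '{"grip":[5,5],"linear":[[-0.5,0.3,0],[-0.5,0.1,0]],"twist":[[0,0,0.1],[0,0,0.1]]}' 
python3 -c "
from h import *
kt('a',46,1.6)
s=state();print(toolR(s).inv().apply(s['wrist_torque']))"
python3 -m inch '{"grip":[32,32,32,32,32],"linear":[[0,0,0],[0,0,0],[0,0,-20],[0,0,-30],[0,0,0]],"twist":[[0,0,0],[0,0,0],[0,0,0],[0,0,0],[0,0,0]]}'
python3 -c "
from h import *
kt('c',105,0.79,n=6)
look('w17')"
```

```text
clock: 24.05
position: [510.0, 226.6, 122.1]
tool_rot: [3.034, 0.506, 3.03]
ft_force: [-6.2, -2.7, 5.4]
width: 13.3
a err seat(x,y,z) [-1.4  0.2 -0.7] z now 46.7 th now [1.772 0.006 0.006] w 13.3 F seat [-2.9 -1.9  7.9] q6 0.55 t 24.05
n 2 total [-0.9  0.1 -1.2] [-0.006 -0.007 -0.172]
lin [[0.7, -0.0, 0.3], [0.7, 0.0, 0.3]]
tw [-0.003, -0.003, -0.086]
[ 0.51087947  0.81656256 -2.74661888]
clock: 24.55
position: [484.7, 223.7, 166.3]
tool_rot: [3.037, 0.505, 3.036]
ft_force: [1.0, 0.1, 0.0]
width: 32.3
c err seat(x,y,z) [ 97.7 -98.9   7.3] z now 97.7 th now [1.766 0.007 0.007] w 32.3 F seat [ 0.9  0.  -0.5] q6 0.56 t 24.55
n 6 total [ 92.  -88.7  55.2] [-0.002 -0.01  -0.976]
lin [[-19.2, -13.0, -1.3], [-16.8, -16.0, -1.3], [-14.0, -18.5, -1.2], [-10.8, -20.5, -1.2], [-7.4, -22.0, -1.2], [-3.7, -22.9, -1.2]]
tw [-0.0, -0.002, -0.163]
```

View pics/w17.png

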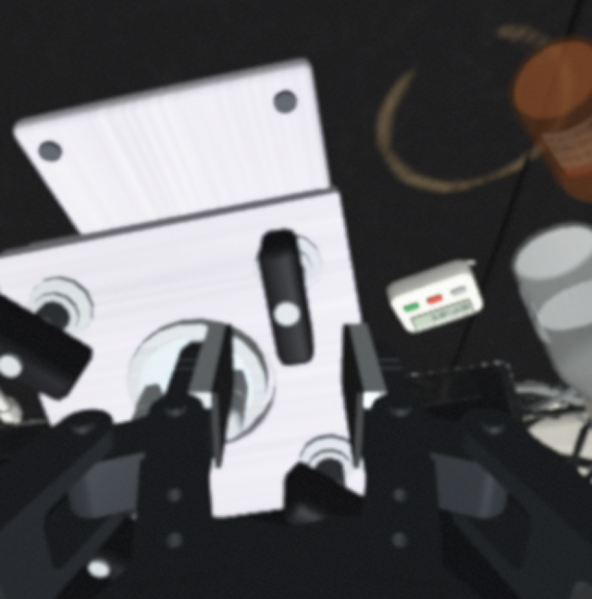

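```bash
python3 -m inch '{"grip":[32,32,32,32,32],"linear":[[-17,-10,-1.2],[-15,-13,-1.2],[-13,-15.5,-1.2],[-10.3,-17.5,-1.2],[-7.8,-18.8,-1.2]],"twist":[[0,-0.001,-0.139],[0,-0.001,-0.139],[0,-0.001,-0.139],[0,-0.001,-0.139],[0,-0.001,-0.139]]}'
python3 -c "
from h import *
kt('c',95,0.80,n=2)"
```

```text
clock: 25.1
position: [552.3, 160.0, 200.0]
tool_rot: [-2.86, 0.433, -2.428]
ft_force: [-0.1, -0.9, 0.7]
width: 32.1
c err seat(x,y,z) [ 29.1 -27.7  -2.1] z now 97.1 th now [ 1.037  0.012 -0.003] w 32.1 F seat [ 0.1 -0.8  0.7] q6 -0.35 t 25.1
n 2 total [ 29.3 -24.4  12.8] [ 0.004 -0.012 -0.237]
lin [[-5.5, -19.3, 0.9], [-3.2, -19.8, 1.0]]
tw [0.002, -0.006, -0.118]
```

```bash
python3 -m inch '{"grip":[32,32,32],"linear":[[-5.5,-18.5,0],[-3.2,-18,0],[0,0,0]],"twist":[[0.002,-0.006,-0.115],[0.002,-0.006,-0.115],[0,0,0]]}'
python3 -c "
from h import *
kt('c',50,0.79)"
```

```text
clock: 25.4
position: [581.7, 134.8, 211.6]
tool_rot: [-2.757, 0.362, -2.173]
ft_force: [-0.4, -0.1, 0.5]
width: 32.3
c err seat(x,y,z) [  0.6   0.8 -43.9] z now 93.9 th now [ 0.791  0.002 -0.001] w 32.3 F seat [-0.2 -0.   0.6] q6 -0.66 t 25.4
n 1 total [ 22.3   3.4 -37.7] [ 0.001 -0.002 -0.001]
lin [[-1.1, 0.1, 43.9]]
tw [0.001, -0.002, -0.001]
```

```bash
python3 -m inch '{"grip":[32,32,32,32],"linear":[[-0.8,0,15],[-0.3,0,17],[0,0,11],[0,0,0]],"twist":[[0,0,0],[0,0,0],[0,0,0],[0,0,0]]}'
python3 -c "
from h import *
kt('c',50,0.79)"
```

```text
clock: 25.8
position: [602.9, 138.4, 169.2]
tool_rot: [-2.763, 0.361, -2.182]
ft_force: [-0.3, -0.1, -0.7]
width: 32.0
c err seat(x,y,z) [ 3.3 -0.2  3.5] z now 46.5 th now [ 0.799  0.006 -0.004] w 32.0 F seat [-0.6 -0.  -0.4] q6 -0.65 t 25.8
n 1 total [ 1.1 -0.1  4.6] [ 0.004 -0.006 -0.009]
lin [[-2.2, -2.4, -3.5]]
tw [0.004, -0.006, -0.009]
```

```bash
python3 -m inch '{"grip":[32,28,16,5,5],"linear":[[-1.5,-1.7,-2.5],[-0.7,-0.7,-1],[0,0,0],[0,0,0],[0,0,0]],"twist":[[0,0,0],[0,0,0],[0,0,0],[0,0,0],[0,0,0]]}' 35
python3 -m inch '{"grip":[5,5,5,5,5],"linear":[[-0.7,-0.5,-0.2],[-0.8,-0.4,-0.2],[-0.8,-0.3,-0.2],[-0.9,-0.2,-0.2],[-0.9,0,-0.2]],"twist":[[0,0,0.149],[0,0,0.149],[0,0,0.149],[0,0,0.149],[0,0,0.149]]}'
python3 -c "
from h import *
kt('c',46,1.6)
s=state();print(toolR(s).inv().apply(s['wrist_torque']))"
```

```text
clock: 26.3
position: [603.5, 138.5, 175.1]
tool_rot: [-2.763, 0.361, -2.183]
ft_force: [4.0, 0.2, -5.3]
width: 13.5
clock: 26.8
position: [605.7, 138.6, 172.2]
tool_rot: [-3.129, 0.51, -3.005]
ft_force: [5.7, -2.0, -9.0]
width: 13.5
c err seat(x,y,z) [-0.7 -0.1 -1.7] z now 47.7 th now [1.555 0.014 0.003] w 13.5 F seat [  0.2  -2.7 -10.5] q6 0.1 t 26.8
n 1 total [ 0.2 -0.1 -1.8] [-0.004 -0.013  0.046]
lin [[0.7, -0.1, 1.7]]
tw [-0.004, -0.013, 0.046]
[ 0.22925162  0.00708273 -0.2065577 ]
```

```bash
python3 -m inch '{"grip":[5,5],"linear":[[-0.4,0.2,0],[-0.4,0.1,0]],"twist":[[0,0,0.08],[0,0,0.08]]}' 
python3 -c "
from h import *
kt('c',46,1.6)
s=state();print(toolR(s).inv().apply(s['wrist_torque']))"
python3 -m inch '{"grip":[32,32,32,32,32],"linear":[[0,0,0],[0,0,0],[0,0,-20],[0,0,-30],[0,0,0]],"twist":[[0,0,0],[0,0,0],[0,0,0],[0,0,0],[0,0,0]]}'
python3 -c "
from h import *
kt('b',98,0.81,n=6)
look('w18')"
```

```text
clock: 27.0
position: [606.2, 138.5, 171.8]
tool_rot: [3.062, 0.503, 3.087]
ft_force: [-2.6, -2.3, 1.6]
width: 12.9
c err seat(x,y,z) [-0.9 -0.  -1.1] z now 47.1 th now [1.722 0.014 0.007] w 12.9 F seat [-1.7 -2.   2.8] q6 0.27 t 27.0
n 1 total [-0.2 -0.1 -1.4] [-0.006 -0.014 -0.122]
lin [[0.9, -0.2, 1.2]]
tw [-0.006, -0.014, -0.122]
[ 0.45346208  0.40381135 -2.03629811]
clock: 27.5
position: [580.8, 136.3, 217.1]
tool_rot: [3.064, 0.503, 3.094]
ft_force: [1.4, -0.1, 0.4]
width: 31.9
b err seat(x,y,z) [-1.5 98.2 -1.1] z now 99.1 th now [1.716 0.015 0.005] w 31.9 F seat [ 1.4 -0.3 -0.3] q6 0.27 t 27.5
n 6 total [-12.3  97.4  -1.7] [ 0.002 -0.016 -0.905]
lin [[2.6, 16.2, 0.1], [0.1, 16.4, 0.1], [-2.3, 16.2, 0.1], [-4.7, 15.7, 0.1], [-7.0, 14.8, 0.1], [-9.2, 13.6, 0.2]]
tw [0.0, -0.003, -0.151]
```

View pics/w18.png

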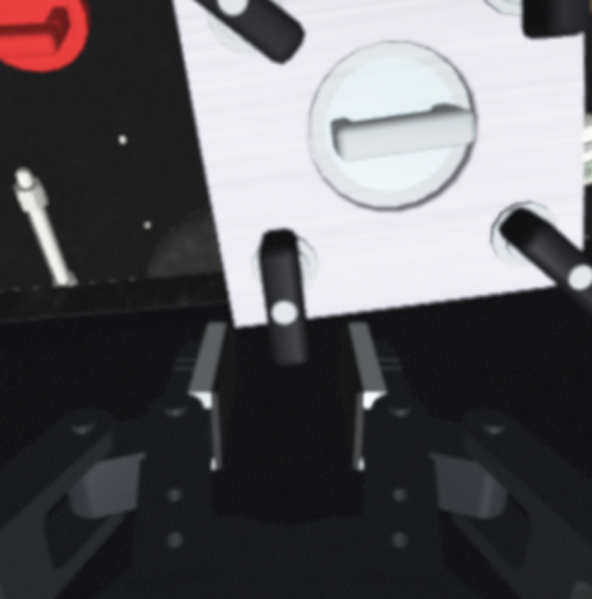

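```bash
python3 -m inch '{"grip":[32,32,32,32,32],"linear":[[2.6,15,-0.8],[0.1,15,-0.8],[-2.3,15,-0.8],[-4.7,14.5,-0.8],[-7,13.8,-0.8]],"twist":[[0,-0.003,-0.147],[0,-0.003,-0.147],[0,-0.003,-0.147],[0,-0.003,-0.147],[0,-0.003,-0.147]]}'
python3 -c "
from h import *
kt('b',95,0.81,n=2)"
```

```text
clock: 28.05
position: [569.3, 212.6, 214.1]
tool_rot: [-2.827, 0.418, -2.349]
ft_force: [-0.4, 0.3, 0.1]
width: 31.7
b err seat(x,y,z) [ 2.1 21.1 -2.7] z now 97.7 th now [ 0.963  0.005 -0.003] w 31.7 F seat [-0.3  0.4  0.3] q6 -0.34 t 28.05
n 2 total [ 0.6 21.4 -1.3] [ 0.003 -0.005 -0.153]
lin [[-6.9, 8.1, 1.3], [-7.5, 7.5, 1.4]]
tw [0.002, -0.003, -0.076]
```

```bash
python3 -m inch '{"grip":[32,32,32],"linear":[[-6.5,7.5,0],[-7,6.5,4],[0,0,0]],"twist":[[0.002,-0.003,-0.076],[0.002,-0.002,-0.07],[0,0,0]]}'
python3 -c "
from h import *
kt('b',50,0.81)"
```

```text
clock: 28.35
position: [570.4, 234.8, 208.4]
tool_rot: [-2.762, 0.365, -2.182]
ft_force: [-0.1, -0.6, 0.1]
width: 32.1
b err seat(x,y,z) [  1.8  -0.9 -40.9] z now 90.9 th now [ 0.801  0.002 -0.002] w 32.1 F seat [-0.1 -0.5  0.1] q6 -0.47 t 28.35
n 1 total [ 21.9   1.7 -34.6] [ 0.002 -0.002  0.009]
lin [[-0.7, -1.9, 40.9]]
tw [0.002, -0.002, 0.009]
```

```bash
python3 -m inch '{"grip":[32,32,32,32],"linear":[[-0.6,-2,14],[-0.2,-1,15],[0,-0.5,9],[0,0,0]],"twist":[[0,0,0.006],[0,0,0],[0,0,0],[0,0,0]]}'
python3 -c "
from h import *
kt('b',50,0.81)"
```

```text
clock: 28.75
position: [593.6, 234.0, 171.7]
tool_rot: [-2.767, 0.367, -2.195]
ft_force: [-0.2, -0.8, -0.5]
width: 32.2
b err seat(x,y,z) [0.3 2.7 2.4] z now 47.6 th now [ 0.812  0.005 -0.003] w 32.2 F seat [-0.5 -0.8 -0.3] q6 -0.47 t 28.75
n 1 total [-1.3  2.6  2.2] [ 0.003 -0.005 -0.002]
lin [[-2.0, 1.8, -2.4]]
tw [0.003, -0.005, -0.002]
```

```bash
python3 -m inch '{"grip":[32,28,16,5,5],"linear":[[-1.4,1.2,-1.5],[-0.7,0.6,-0.5],[0,0,0],[0,0,0],[0,0,0]],"twist":[[0,0,0],[0,0,0],[0,0,0],[0,0,0],[0,0,0]]}' 35
python3 -m inch '{"grip":[5,5,5,5,5],"linear":[[-0.7,-0.5,-0.2],[-0.8,-0.4,-0.2],[-0.8,-0.3,-0.2],[-0.9,-0.2,-0.2],[-0.9,0,-0.2]],"twist":[[0,0,0.149],[0,0,0.149],[0,0,0.149],[0,0,0.149],[0,0,0.149]]}'
python3 -c "
from h import *
kt('b',46,1.6)
s=state();print(toolR(s).inv().apply(s['wrist_torque']))"
```

```text
clock: 29.25
position: [592.3, 236.2, 173.7]
tool_rot: [-2.768, 0.367, -2.196]
ft_force: [3.0, 0.4, -3.8]
width: 13.4
clock: 29.75
position: [594.1, 236.6, 170.6]
tool_rot: [-3.136, 0.51, -3.019]
ft_force: [4.3, 0.7, -6.5]
width: 13.1
b err seat(x,y,z) [ 0.1  0.2 -0.3] z now 46.3 th now [1.567 0.014 0.003] w 13.1 F seat [ 0.5  0.2 -7.8] q6 0.29 t 29.75
n 1 total [ 0.2  0.2 -0.2] [-0.003 -0.014  0.033]
lin [[-0.1, 0.2, 0.3]]
tw [-0.003, -0.014, 0.033]
[-0.05514376  0.32524859 -0.18334545]
```

```bash
python3 -m inch '{"grip":[5,5],"linear":[[-0.4,0.2,0],[-0.4,0.1,0]],"twist":[[0,0,0.08],[0,0,0.08]]}' 
python3 -c "
from h import *
kt('b',46,1.6)
s=state();print(toolR(s).inv().apply(s['wrist_torque']))"
python3 -m inch '{"grip":[32,32,32,32,32],"linear":[[0,0,0],[0,0,0],[0,0,-20],[0,0,-30],[0,0,0]],"twist":[[0,0,0],[0,0,0],[0,0,0],[0,0,0],[0,0,0]]}'
python3 -c "
from h import *
kt('d',102,0.80,n=7)
look('w19')"
```

```text
clock: 29.95
position: [594.2, 236.7, 170.1]
tool_rot: [3.056, 0.501, 3.074]
ft_force: [-5.4, -1.9, 2.7]
width: 13.2
b err seat(x,y,z) [0.2 0.1 0.2] z now 45.8 th now [1.733 0.015 0.007] w 13.2 F seat [-3.5 -1.3  5.1] q6 0.45 t 29.95
n 1 total [0.1 0.1 0.2] [-0.006 -0.015 -0.133]
lin [[-0.2, 0.1, -0.2]]
tw [-0.006, -0.015, -0.133]
[ 0.38188467  1.0107827  -2.22856175]
clock: 30.45
position: [569.6, 234.0, 215.8]
tool_rot: [3.059, 0.503, 3.081]
ft_force: [0.6, 0.5, 1.4]
width: 32.1
d err seat(x,y,z) [-100.2  -99.1    4.2] z now 97.8 th now [1.727 0.014 0.006] w 32.1 F seat [1.3 0.4 0.9] q6 0.46 t 30.45
n 7 total [ -76.6 -108.9  -46.4] [ 0.001 -0.016 -0.927]
lin [[11.9, -16.2, -0.3], [14.0, -14.5, -0.4], [15.8, -12.5, -0.4], [17.3, -10.3, -0.4], [18.5, -8.0, -0.5], [19.4, -5.5, -0.5], [19.9, -2.8, -0.6]]
tw [0.0, -0.002, -0.132]
```

View pics/w19.png

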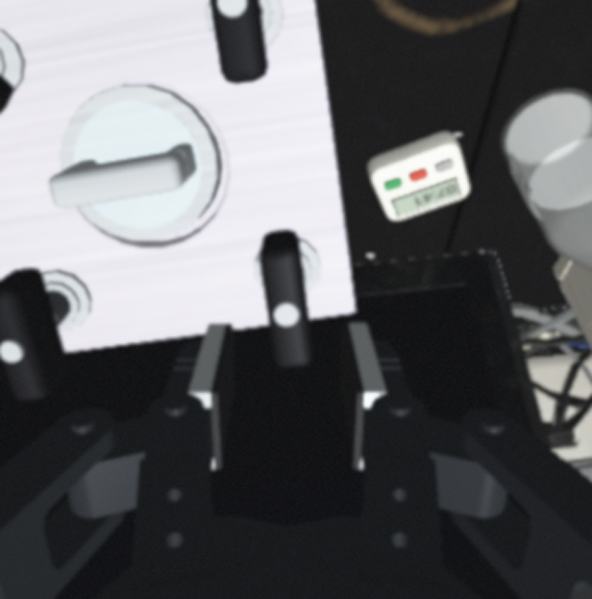

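```bash
python3 -m inch '{"grip":[32,32,32,32,32],"linear":[[11.9,-16.2,-1.5],[14,-14.5,-1.5],[15.8,-12.5,-1.5],[17.3,-10.3,-1.5],[18.5,-8,-1.5]],"twist":[[0,-0.002,-0.132],[0,-0.002,-0.132],[0,-0.002,-0.132],[0,-0.002,-0.132],[0,-0.002,-0.132]]}'
python3 -c "
from h import *
kt('d',97,0.80,n=2)"
```

```text
clock: 31.0
position: [512.0, 154.4, 181.1]
tool_rot: [-2.859, 0.437, -2.426]
ft_force: [1.1, -0.2, 0.1]
width: 32.0
d err seat(x,y,z) [-25.2 -26.9  -4. ] z now 101.0 th now [ 1.036  0.008 -0.003] w 32.0 F seat [ 1.  -0.3 -0.4] q6 -0.33 t 31.0
n 2 total [-16.5 -29.  -16.1] [ 0.004 -0.008 -0.236]
lin [[17.7, -5.1, 2.1], [18.2, -3.0, 2.1]]
tw [0.002, -0.004, -0.118]
```

```bash
python3 -m inch '{"grip":[32,32,32],"linear":[[16.8,-4.8,1],[16.5,-3,3],[0,0,0]],"twist":[[0.002,-0.004,-0.115],[0.002,-0.004,-0.11],[0,0,0]]}'
python3 -c "
from h import *
kt('d',50,0.80)"
```

```text
clock: 31.3
position: [494.9, 124.7, 162.1]
tool_rot: [-2.759, 0.362, -2.178]
ft_force: [-0.0, -0.0, -0.5]
width: 32.3
d err seat(x,y,z) [  2.    0.6 -44.7] z now 94.7 th now [ 0.795  0.003 -0.001] w 32.3 F seat [-0.3 -0.  -0.4] q6 -0.62 t 31.3
n 1 total [ 23.9   3.5 -37.7] [ 0.001 -0.003  0.005]
lin [[-2.0, -1.0, 44.7]]
tw [0.001, -0.003, 0.005]
```

```bash
python3 -m inch '{"grip":[32,32,32,32],"linear":[[-1.6,-1,14],[-0.5,-0.2,16],[0,0,10],[0,0,0]],"twist":[[0,0,0.004],[0,0,0],[0,0,0],[0,0,0]]}'
python3 -c "
from h import *
kt('d',50,0.80)"
```

```text
clock: 31.7
position: [518.7, 128.7, 127.6]
tool_rot: [-2.763, 0.368, -2.19]
ft_force: [-0.6, 1.1, -0.0]
width: 31.7
d err seat(x,y,z) [-1.6 -0.6 -2.8] z now 52.8 th now [ 0.809  0.002 -0.   ] w 31.7 F seat [-0.4  1.1  0.2] q6 -0.62 t 31.7
n 1 total [ 0.1 -0.6 -3.2] [ 0.    -0.002 -0.009]
lin [[1.6, 0.7, 2.8]]
tw [0.0, -0.002, -0.009]
```

```bash
python3 -m inch '{"grip":[32,28,16,5,5],"linear":[[1.2,0.5,2],[0.4,0.2,0.8],[0,0,0],[0,0,0],[0,0,0]],"twist":[[0,0,0],[0,0,0],[0,0,0],[0,0,0],[0,0,0]]}' 35
python3 -m inch '{"grip":[5,5,5,5,5],"linear":[[-0.7,-0.5,-0.2],[-0.8,-0.4,-0.2],[-0.8,-0.3,-0.2],[-0.9,-0.2,-0.2],[-0.9,0,-0.2]],"twist":[[0,0,0.149],[0,0,0.149],[0,0,0.149],[0,0,0.149],[0,0,0.149]]}'
python3 -c "
from h import *
kt('d',46,1.6)
s=state();print(toolR(s).inv().apply(s['wrist_torque']))"
python3 -m inch '{"grip":[5,5],"linear":[[-0.4,0.2,0],[-0.4,0.1,0]],"twist":[[0,0,0.08],[0,0,0.08]]}' 
python3 -c "
from h import *
kt('d',46,1.6)
s=state();print(toolR(s).inv().apply(s['wrist_torque']))"
python3 -m inch '{"grip":[32,32,32,32,32],"linear":[[0,0,0],[0,0,0],[0,0,-20],[0,0,-35],[0,0,-35]],"twist":[[0,0,0],[0,0,0],[0,0,0],[0,0,0],[0,0,0]]}'
python3 -c "
from h import *
s=state();plan(O+M@[-10,0,200],kR(1.6),n=5)"
```

```text
clock: 32.2
position: [518.9, 128.6, 125.1]
tool_rot: [-2.763, 0.369, -2.192]
ft_force: [4.5, 0.9, -4.3]
width: 13.5
clock: 32.7
position: [521.1, 128.4, 122.3]
tool_rot: [-3.134, 0.516, -3.017]
ft_force: [7.5, -0.9, -10.6]
width: 13.8
d err seat(x,y,z) [-0.9  0.  -1.1] z now 47.1 th now [1.565 0.007 0.004] w 13.8 F seat [  1.1  -1.8 -12.9] q6 0.14 t 32.7
n 1 total [-0.2  0.  -1.4] [-0.004 -0.007  0.035]
lin [[0.9, 0.1, 1.1]]
tw [-0.004, -0.007, 0.035]
[ 0.19632355 -0.04277972 -0.19731521]
clock: 32.9
position: [521.8, 128.3, 122.1]
tool_rot: [3.056, 0.509, 3.075]
ft_force: [3.4, -2.9, 3.1]
width: 13.5
d err seat(x,y,z) [-1.4  0.2 -0.6] z now 46.6 th now [1.732 0.007 0.006] w 13.5 F seat [ 4.2 -3.3  1.2] q6 0.31 t 32.9
n 1 total [-0.9  0.  -1.2] [-0.006 -0.007 -0.132]
lin [[1.4, -0.1, 0.6]]
tw [-0.006, -0.007, -0.132]
[ 0.41762713 -0.25691468 -1.62521104]
clock: 33.4
position: [475.3, 123.0, 197.8]
tool_rot: [3.061, 0.502, 3.083]
ft_force: [0.5, 0.9, -0.1]
width: 31.7
n 5 total [-2.8 49.5 76.2] [-0.007 -0.015 -0.125]
lin [[-6.3, 10.9, -13.1], [-6.7, 10.8, -13.0], [-7.0, 10.6, -13.0], [-7.3, 10.5, -13.0], [-7.6, 10.3, -12.9]]
tw [-0.001, -0.003, -0.025]
```

```bash
python3 -m inch '{"grip":[32,32,32,32,32],"linear":[[-6.3,11,-13],[-6.7,11,-13],[-7,10.6,-13],[-7.3,10.5,-13],[0,0,0]],"twist":[[0,-0.003,-0.025],[0,-0.003,-0.025],[0,-0.003,-0.025],[0,-0.003,-0.025],[0,0,0]]}'
python3 -c "
from h import *
s=state();print((M.T@(s['position']-O)).round(1),s['ft_force'])
look('w20')
im=grab_frame('scene')[:,:,::-1]
cv2.imwrite('pics/s2.png',cv2.resize(im[140:300,140:300],None,fx=3.7,fy=3.7,interpolation=2))"
```

```text
clock: 33.9
position: [472.1, 164.5, 269.2]
tool_rot: [3.12, 0.531, -3.074]
ft_force: [-0.7, -0.8, -0.5]
width: 32.2
[-13.6  -7.9 196.5] [-0.71715212 -0.80286812 -0.45660275]
```

View pics/w20.png

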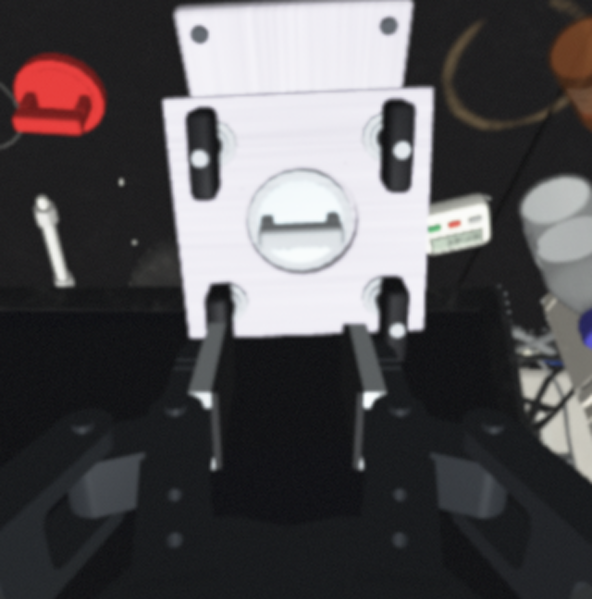

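View pics/s2.png

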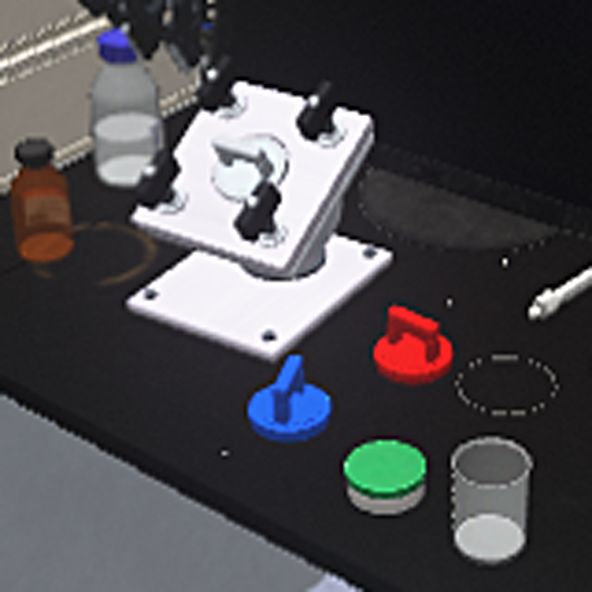

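Run:
```python
from h import *
d=np.load('w20.npz');im=d['im'];g=cv2.cvtColor(im,cv2.COLOR_RGB2GRAY);m={k:d[k] for k in d.files}
C=lambda U,V:np.array([100+(U+.5)/1.85-.5,60+(V+.5)/1.85-.5])
def pl(u,z):
    o,dd=ray(m,u);n=M[:,2];t=(n@(O+z*n-o))/(n@dd);return M.T@(o+t*dd-O)
for k,(U,V) in dict(a=(402,150),d=(200,158),b=(398,331)).items():
    c=dotat(im,C(U,V));print(k,'dot',pl(c,58.5).round(1))
for k,(x0,x1,y0,y1) in dict(a=(305,328,112,165),d=(198,222,116,169)).items():
    w=(g[y0:y1,x0:x1]<70).astype(np.uint8);n,l,st,ce=cv2.connectedComponentsWithStats(w);i=1+np.argmax(st[1:,4])
    ys,xs=np.nonzero(l==i)
    # outer edge per row (away from centre), middle rows
    r=[]
    for y in range(ys.min()+8,ys.max()-8):
        xx=xs[ys==y]; 
        if len(xx): r.append(((xx.max()+.5 if k=='a' else xx.min()-.5)+x0,y+y0))
    P=np.array([pl(np.array(q),58.5)[:2] for q in r]);f=np.polyfit(P[:,0],P[:,1],1);print(k,st[i],'angle',1.5708-np.arctan(f[0]),len(r))
cv2.imwrite('pics/w20z.png',cv2.resize(im[90:260,180:340,::-1],None,fx=3.5,fy=3.5,interpolation=2))
```

```text
blob [  2   0  13  15 119]
a dot [-49.1  51.1  58.5]
blob [  0   0  12  15 111]
d dot [-49.2 -50.8  58.5]
blob [ 2  0 13 11 88]
b dot [49.3 51.2 58.5]
a [  0   2  18  49 622] angle 1.693207737564759 32
d [  3   3  18  48 576] angle 1.4738493428773716 31
```

View pics/w20z.png

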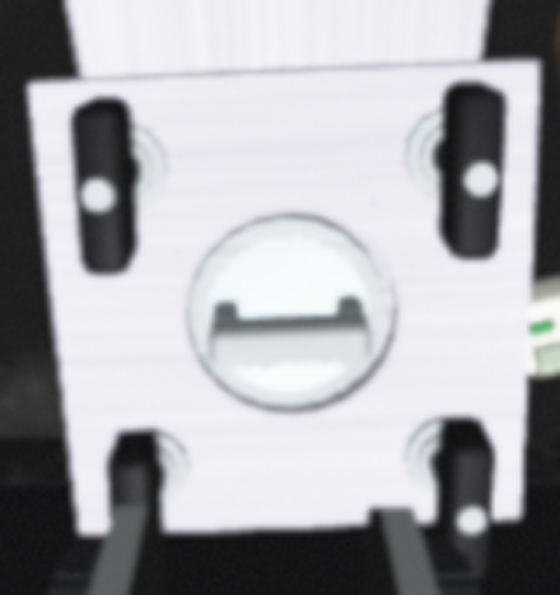

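```bash
python3 -c "
from plant import *
s=state();print(s['clock'],s['ft_force'],s['dq'].round(3));print(hand_in())"
```

```text
34.0 [ 1.15093362  0.64913045 -0.4746961 ] [-0.012  0.002 -0.027  0.    -0.001  0.007]
the job is handed in; nothing more can be done
None
```

The job is handed in at 34.0 s of the 72 s allowed. The steel-white sight glass is in the flange recess and released, and all four knobs have been tightened to their stops.

- **Order:** I turned lower left, upper right, upper left, lower right in both rounds. Round one took them to about 0.79–0.84 rad by the tool angle. That kept each knob within about 0.85 rad of its opposite, so the lean should have stayed under about 1.7°. I worked that out from the knob angles and did not measure it directly.
- **Home stops:** In round two the torque at each knob rose to 1.6–2.7 N m, against about 0.2 N m while turning freely. That jump is my evidence that each one reached its stop.
- **Last pictures:** The glass sits flush in the recess and the flange looks even. The blue and red look-alikes, tin, beaker and brown bottle are where they started. The gripper was clear, with no contact force.
- **Checks that disagreed:** The final bar angles by automatic edge fit came out at 1.69 rad (lower left) and 1.47 rad (lower right). Their mean is 1.58, and I put the spread down to perspective bias. Comparing the bars with the flange edges by eye gave about 1.59 and 1.61. I could not measure the angles of the two upper knobs in the last picture, because the fingers hid part of them.

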